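# Unlock the laser marker and hold a strip in its feed port

### The arm

A 6-joint arm with a two-finger parallel gripper is mounted at the origin on a cart in front of the work surface, level with it; the furniture and walls round the work are solid. World frame = base frame: x ahead of the robot, y to its left, z up, the work surface at z = 0. Lengths are in m, angles in rad, forces in N, time in s.
With the tool pointing down it reaches from about 0.35 to 0.85 m from the base axis. Payload 8.1 kg.
Tool frame: the origin (TCP) lies at the very end of the fingers, on their centre line; the grasp point (between the pads) lies robot.grip_point_offset behind it (robot.grip_point_offset is the distance from the TCP to the grasp point, in m); z points along the fingers, y is the line along which they close (so a half turn about z gives the same grasp; the last joint's range is limited). The gripper opens to 93 mm and grips with 3 to 60 N. Pads are 15 mm wide; open, the fingers measure 128 mm over their backs; the gripper's body (75 mm by 188 mm) begins 65 mm behind the grasp point.
Start: joints at [-1.273, 0.13, 1.488, -0, 1.523, -0.085], TCP at [0.224, -0.557, 0.198] pointing down, gripper open.
Joint ranges: [-2.96, 2.96], [-0.89, 2.26], [0.02, 2.5], [-1.34, 4.48], [0, 2.73], [-2.66, 2.66]. Speed limits (rad/s): [2.39, 2.39, 2.79, 3.14, 3.14, 3.14].

### API

Orientations are given as a rotation vector (axis times angle).
In Python, from plant import robot, eyes gives the robot as it stands. The module is installed in compiled form; this text tells all that it offers.
- The arm moves only by the tool apply_moves, never from a script. Its argument "steps" is one flat list of numbers, 7 for each row, row after row: the shift along the tool's x, y, z in units of 30 mm (1.0 is 30 mm), then the turn, a rotation vector about the tool's x, y, z in units of 6 degrees (1.0 is 6 degrees), then the opening in per cent of the stroke, from 0 (shut) to 100 (fully open). In form: [dx, dy, dz, ax, ay, az, fingers, dx, dy, dz, ax, ay, az, fingers, ...]. A call has 1 to 12 rows; each row shifts and turns the commanded pose from where the row before left it, along the tool's axes as they then stand; what a row does not reach is not made up. A row lasts 1/12 s, in which the tool goes at most 41.7 mm and 7.16 degrees, less where a joint would pass 70% of its speed; a pose out of reach is approached as far as the arm can. A call is refused whole if a number of a shift passes 1 or a number of a turn 1, either way. A call with a gripper value outside its range is refused whole. The fingers move at their own pace and stop on an object; "grip_force" is the grip in N (left out, the last holds). Time passes only in rows, so rows that do not move let the fingers close. It gives the time, the measured TCP pose, the force, the opening and the grip force at its end, in the units of the state.
- robot.read_state(): the state, without advancing time (a new reading comes with each control period).
- eyes.read_camera(name): name is "scene" or "top" or "wrist"; returns the picture (384x512x3 uint8, red, green, blue); there is no depth.
- eyes.calibration(name): a dict with "K" (3x3 intrinsics, pixels), "R" (3x3) and "t" (3): a world point X has camera coordinates R X + t. Camera axes: x right, y down, z forward; pixel columns grow to the right and rows downward; lengths in m; the calibration is good to about 2 mm. A picture is of the moment at which its call begins: read the wrist's pose just before it. calibration takes no time and is no camera call; for the wrist camera it gives the pose at the moment of the call.
- robot.close_job(): hands the job in; it is judged then, once.
Trained networks look in the newest picture that a camera, given by its name, has taken for a name from the list of things; names that differ only in an ending like _2 or _b are one class to them, and where a whole thing is asked for, a point or a joint stands for the part that bears it (a point fixed in the world has none). Each returns a list of dicts, best first, with "conf" (0 to 1); they miss things now and then, are a little off and sometimes report something else, mostly with a low value. They report only what shows in the picture. A call takes as long as a camera call. They do not tell look-alikes from the thing itself.
- eyes.search_frame(camera, thing): "rect" ([left, top, width, height] in pixels, round what is visible of it).
- eyes.place_of(camera, thing): "xy" ([column, row] in pixels: a listed point, or the origin of a listed thing).
The state is a dict: "t": time; "q": joint angles; "dq": joint speeds; "joint_torque": joint torques, N m; "tool_pos": TCP position; "orientation": TCP orientation; "force": force on the tool from outside, world axes, zero at the start; "wrist_torque": the same for the moment, N m; "opening": finger opening in m; "gripper_force": force on a finger pad.
Only numpy, scipy, OpenCV 4.12 (cv2) and the standard library are available. Lean on these libraries where they do the work, as an engineer would, in place of code of your own. Each camera call takes 0.05 s, during which the arm holds its last target. There are 200 camera calls.

### The job

Get the bench laser marker ready to mark the end of the wooden strip: take the machine key from its stand, push it fully into the key switch on the marker, turn it clockwise to its stop and leave it there. Then pick up the strip and feed one end, lying flat, straight in through the narrow port in the marker's front until the sprung stop plate inside is pushed fully home, and finish holding the strip there in the gripper. Do not knock the offcut block, pencil, try square, tape measure or little bottle about.

Things in the scene. Friction and masses are not known exactly. Their poses are not given: they have to be found in the camera images.
- laser_marker: bench laser marker, fixed grey machine at the right. Origin on the bench below the port's middle, in the front panel's plane; x points into the machine (feed direction), y to the left seen from the front. Chamber with the port: y -75..65, 117 high, 122 deep, behind it the laser head 178 high. Control deck with the key switch: y 65..155, 75 high, 115 deep; a stop button stands 25 out of its front.
- port (a point): middle of the feed port's opening, in the front panel's plane, 61 above the bench; axes as the marker's (x is the feed direction). The port is a straight guide 38 wide (y) and 22 high (z), from the panel 25 inwards; in front of the panel a flared mouth, 12 deep, widens to 52 x 36 and leads in.
- stop_plate (a joint): travel of the sprung stop plate behind the port, m: 0 at rest, grows as it is pushed inwards, 0.010 fully home at its fixed stop. It pushes back with 3 N at rest and 8 N at 0.010, and springs out again when let go.
- stop_face (a point): middle of the stop plate's face (28 wide, 16 high), which the strip's end meets; at rest 43 inside the front panel, on the port's axis.
- key_switch (a joint): angle of the lock barrel of the key switch, rad: 0 off (as at the start), grows as it is turned clockwise seen from above; 1.22 (70 degrees) on, at its stop. It stays where it is left; turning needs about 0.05 N m. The key has about 0.15 rad of play in it.
- keyway (a point): centre of the upper rim of the lock barrel (upright cylinder 40 in diameter, 28 high, on the control deck; rim 105 above the bench). The keyway is a slot 16 long along this point's x, 7 wide along its y, 25 deep, open upwards, with a lead-in 3 wide at its mouth; it turns with the barrel. At off its x points as the marker's x.
- machine_key: the key, upright in its stand. Origin at the centre of the underside of its round collar (32 in diameter, 5 thick). Below it the blade, 22 long, 14 wide along x, 5 thick along y; above the collar the black bow, 34 wide along x, 10 thick along y, top 40 above the origin: pinch it across the 10. Fully in, its collar lies on the barrel's rim, origin at keyway. 60 g. Either way round fits.
- key_stand: key stand, a steel block 60x46 on a fixed foot 86x64; the top is 36 above the bench. The key stands in a slot 26 deep in the top, its collar on the block, its x and y as the stand's. Origin at the centre of the underside.
- strip: the wooden strip, a flat bar 36 wide (x), 180 long (y), 20 thick (z), about 70 g, lying flat on the left part of the bench; origin at the centre of its underside. Both ends are alike. With its end on the stop plate fully home, 53 of its length is inside the front panel.
- offcut: a beech offcut block 44x110x32, shorter and thicker than the strip; origin at the centre of its underside (bystander)
- pencil: a carpenter's pencil 160 long, 8 thick, lying in front of the strip and the key stand (bystander)
- square: a try square 149x100x16 lying on the bench behind the key stand (bystander)
- tape: a pocket tape measure 35x76x60 standing behind the vice (bystander)
- bottle: a small bottle 41 in diameter, 72 high, standing behind the strip (bystander)
Not all that is in view belongs to the job. Leave any red or turquoise look-alike of the machine_key alone.

How it is judged:
On the way, in this order (a step that is already met when the one before it is completed fails the run):
1. the key's blade is in the key switch by more than half (horizontal distance between machine_key and keyway below 0.004 m and z of machine_key in the frame of keyway between -0.006 and 0.01 m and angle between machine_key's own z axis and vertical below 0.15 rad), for 0.1 s.
2. the key, fully in, is turned to on (horizontal distance between machine_key and keyway below 0.004 m and z of machine_key in the frame of keyway between -0.006 and 0.004 m and angle between machine_key's own z axis and vertical below 0.15 rad and value of joint key_switch above 0.95 rad), for 0.2 s.
3. the end of the strip is in the port (all of step 2 and y of strip in the frame of port between -0.005 and 0.005 m and z of strip in the frame of port between -0.015 and -0.005 m and angle between the y axis of strip and the x axis of port, either way round below 0.12 rad and x of strip in the frame of port above -0.075 m), for 0.1 s.
At the end, for the whole second after the job is handed in: Key fully in the switch (4 mm), let go, switch on (over 0.95 rad). The gripper holds the strip at rest, flat and in line with the port (5 mm, 0.12 rad), its end pushing the stop plate at least 7 of its 10 mm in. No bystander moved over 30 mm (all of step 2 and y of strip in the frame of port between -0.005 and 0.005 m and z of strip in the frame of port between -0.015 and -0.005 m and angle between the y axis of strip and the x axis of port, either way round below 0.12 rad and x of strip in the frame of port between -0.045 and -0.03 m and value of joint stop_plate above 0.007 m and contact force between the fingers and strip above 2 N and contact force between the fingers and machine_key below 0.1 N and linear speed of strip below 0.02 m/s); the arm keeps its last pose, push and grip.
It fails at once if a bystander (offcut, pencil, square, tape, bottle) is moved by more than 30 mm (distance of any of offcut, pencil, square, tape, bottle from where it was at the start of the episode above 0.03 m).
It also fails if it takes over 72 s, if anything falls off the work surface, if the arm or the gripper's body presses on something with over 40 N, if the wrist force passes 120 N, or if a joint passes its speed limit or range.

## Working session

There is one attempt and no reset: what is moved stays moved. The work goes in short steps, Python scripts to look and compute and a tool call to move; the robot and the scene stay as the last step left them, time stands still between calls to the robot, and variables do not carry over. Pictures are saved under pics/ and viewed, at most 10 in all, crops included, and the job is handed in when it is done.

Besides the shell and the picture viewer there is one more tool, called after ">>>" as name(argument=value, ...) on one line, values as JSON. apply_moves: Moves the arm, as the interface text tells. Its arguments: {"type":"object","properties":{"steps":{"type":"array"},"grip_force":{"type":"number"}},"required":["steps"]}

```bash
mkdir -p pics; ls
cat > h.py <<'E'
import numpy as np, cv2
from plant import robot, eyes
from scipy.spatial.transform import Rotation as Ro
def save(cam,name,crop=None,scale=1):
    im=eyes.read_camera(cam)[:,:,::-1]
    if crop: x,y,w,h=crop; im=im[y:y+h,x:x+w]
    im=cv2.resize(im,None,fx=scale,fy=scale,interpolation=cv2.INTER_CUBIC)
    cv2.imwrite('pics/'+name,im)
def ray(cam,uv,z,c=None):
    c=c or eyes.calibration(cam); R=np.array(c['R']);t=np.array(c['t']);K=np.array(c['K'])
    d=R.T@np.linalg.solve(K,[uv[0],uv[1],1]); o=-R.T@t
    return o+d*(z-o[2])/d[2]
def proj(cam,X,c=None):
    c=c or eyes.calibration(cam); p=np.array(c['K'])@(np.array(c['R'])@np.array(X)+np.array(c['t'])); return p[:2]/p[2]
E
python3 - <<'E'
from h import *
save('top','top.png',scale=1.5); save('scene','scene.png',scale=1.5)
s=robot.read_state(); print(robot.grip_point_offset,s['t'],s['tool_pos'],s['orientation'],s['opening'])
Z=dict(machine_key=.036,keyway=.105,port=.061,strip=0.01,key_stand=0.0,laser_marker=0,offcut=0,pencil=0,square=0,tape=0,bottle=0)
for n in Z:
  for cam in ('top','scene'):
    if cam=='scene' and n in('offcut','pencil','square','tape','bottle'): continue
    for d in eyes.place_of(cam,n)[:4]: print(n,cam,round(d['conf'],2),np.round(d['xy'],1),np.round(ray(cam,d['xy'],Z[n]),4))
E
```

```text
pics
0.0188 0.1 [ 0.22398734 -0.55603528  0.19670043] [-3.08261688e+00 -5.97381144e-01  2.53399056e-04] 0.0928678583317332
machine_key top 0.54 [179.6 215.5] [0.4903 0.2844 0.036 ]
machine_key top 0.48 [245.  202.1] [0.5393 0.0799 0.036 ]
machine_key top 0.47 [209.6 218.9] [0.4818 0.1892 0.036 ]
machine_key top 0.28 [369.9 209.5] [ 0.5252 -0.3151  0.036 ]
machine_key scene 0.72 [233.  250.4] [0.4804 0.1872 0.036 ]
machine_key scene 0.69 [275.8 244.4] [0.4226 0.0897 0.036 ]
machine_key scene 0.63 [214.  239.3] [0.5448 0.2006 0.036 ]
machine_key scene 0.58 [201.9 272.5] [0.4738 0.2904 0.036 ]
keyway top 0.55 [340.  177.5] [ 0.6061 -0.2112  0.105 ]
keyway scene 0.44 [309.8 146.4] [ 0.6098 -0.221   0.105 ]
port top 0.59 [369.  209.7] [ 0.518  -0.3062  0.061 ]
port scene 0.75 [351.1 157.3] [ 0.524  -0.3227  0.061 ]
strip top 0.94 [152.8 215.6] [0.4939 0.3754 0.01  ]
strip scene 0.76 [172.8 297. ] [0.4775 0.3769 0.01  ]
key_stand top 0.63 [213.  222.2] [0.4794 0.1821 0.    ]
key_stand top 0.25 [290.3 151.4] [ 0.7297 -0.0649  0.    ]
key_stand scene 0.81 [235.5 260.8] [0.4739 0.1861 0.    ]
laser_marker top 0.79 [362.2 211.4] [ 0.5275 -0.2987  0.    ]
laser_marker scene 0.93 [346.8 177. ] [ 0.513  -0.2999  0.    ]
laser_marker scene 0.3 [203.2 191.5] [0.759  0.0863 0.    ]
offcut top 0.96 [200.7 153.1] [0.716  0.2367 0.    ]
offcut top 0.62 [288.8 154.1] [ 0.7199 -0.0599  0.    ]
pencil top 0.4 [190.7 260.4] [0.3551 0.2453 0.    ]
square top 0.72 [242.1 144.5] [0.7507 0.0984 0.    ]
tape top 0.67 [290.3 151.4] [ 0.7297 -0.0649  0.    ]
bottle top 0.67 [160.9 160.6] [0.6858 0.3685 0.    ]
bottle top 0.67 [153.1 217.5] [0.4899 0.3764 0.    ]
```

View pics/top.png

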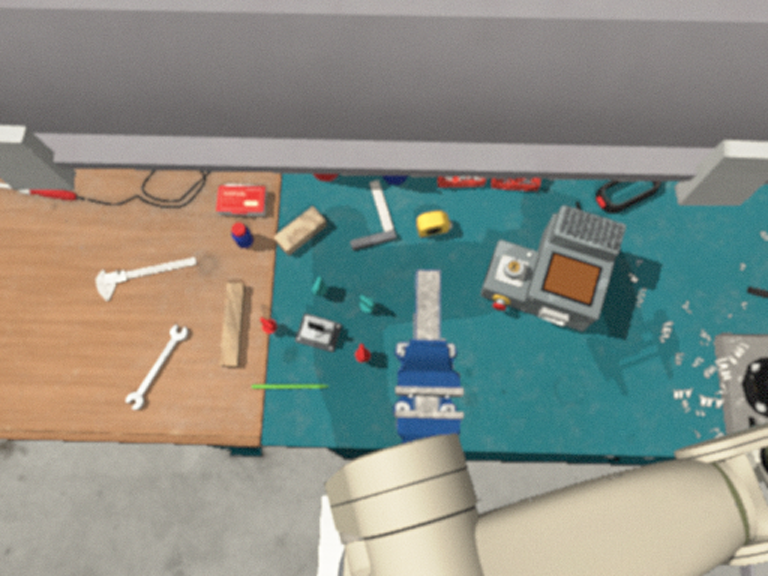

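View pics/scene.png

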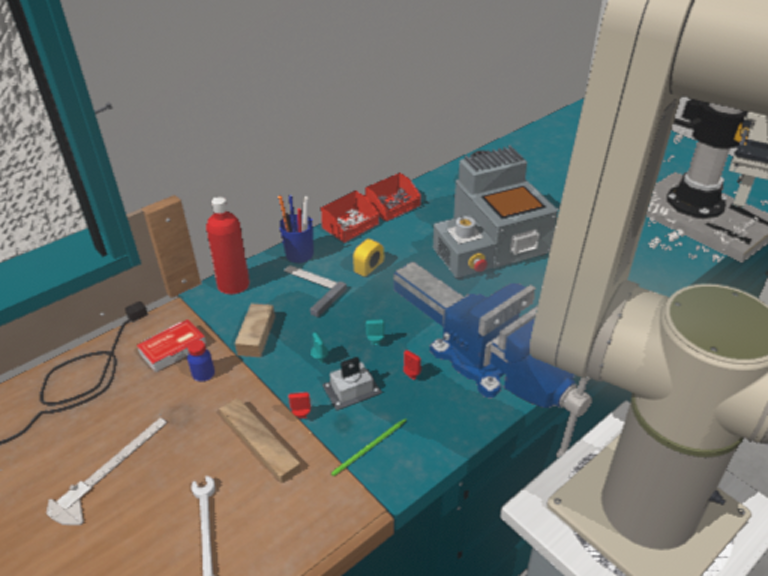

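The candidates for the key, in top-image pixels at 1.5x scale:
- Black bow in the steel stand: (318,325)
- Red look-alikes: (268,325) and (362,353)
- Turquoise look-alikes: (318,285) and (367,303)

I choose the black one in the stand. Next I go above the marker for a wrist look, then on to the key.

>>> apply_moves(steps=[1,-0.4,-0.5,0,0,0,100,1,-0.4,-0.5,0,0,0,100,1,-0.4,-0.5,0,0,0,100,1,-0.4,-0.5,0,0,0.8,100,1,-0.4,-0.5,0,0,0.8,100,1,-0.4,-0.5,0,0,0.8,100,0.9,-0.7,-0.5,0,0,0.8,100,0.8,-0.8,-0.3,0,0,0.8,100,0.8,-0.8,-0.3,0,0,0.8,100,0.5,-0.7,0,0,0,0.8,100,0.3,-0.7,0,0,0,0.6,100,0,0,0,0,0,0,100])

```text
t: 1.95
tool_pos: [0.474, -0.3151, 0.321]
orientation: [-3.113, 0.417, -0.002]
force: [0.2, -0.7, 0.4]
opening: 0.0931
gripper_force: 0.0
```

Run:
```python
from h import *
s=robot.read_state(); print(s['t'],s['tool_pos'],s['orientation'],s['force'])
save('wrist','w1.png',scale=1.5)
c=eyes.calibration('wrist'); print(np.round(c['R'],3).tolist(),np.round(-np.array(c['R']).T@c['t'],4))
for n,z in dict(keyway=.105,port=.061,laser_marker=0,stop_face=.061).items():
    for d in eyes.place_of('wrist',n)[:3]: print(n,round(d['conf'],2),np.round(d['xy'],1),np.round(ray('wrist',d['xy'],z),4))
```

```text
1.95 [ 0.47398218 -0.31507599  0.32099722] [-3.11271610e+00  4.16935888e-01 -1.88584482e-03] [ 0.22509405 -0.72856013  0.39115976]
[[-0.26, -0.966, -0.0], [-0.927, 0.25, 0.278], [-0.269, 0.073, -0.96]] [ 0.5465 -0.3366  0.5079]
keyway 0.67 [151.5  81.4] [ 0.6034 -0.2236  0.105 ]
port 0.88 [239.3 127.3] [ 0.5177 -0.3121  0.061 ]
laser_marker 0.85 [237.6 128.5] [ 0.5125 -0.3057  0.    ]
```

View pics/w1.png

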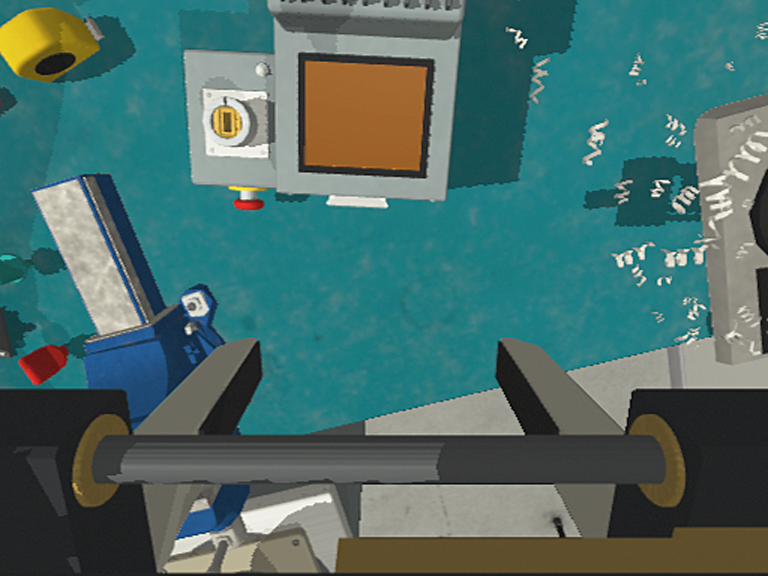

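The wrist picture shows the marker clearly. At 1.5x, the keyway slot is at (228,121), the port mouth at (357,202), the chamber's front-right top corner at (444,200), and the deck's left corners at (192,185) and (184,52).

```bash
cat >> h.py <<'E'
def rows(p,yaw,n):
    """n equal rows to TCP p, tool x at yaw, pointing down"""
    s=robot.read_state(); R0=Ro.from_rotvec(s['orientation'])
    x=np.array([np.cos(yaw),np.sin(yaw),0]); z=np.array([0,0,-1.]); y=np.cross(z,x)
    R1=Ro.from_matrix(np.c_[x,y,z]); rv=(R0.inv()*R1).as_rotvec()
    d=np.array(p)-s['tool_pos']; out=[]
    for i in range(n):
        Ri=R0*Ro.from_rotvec(rv*i/n); out.append(np.r_[Ri.inv().apply(d/n)/.03, np.degrees(rv/n)/6])
    print('yaw now',round(yawof(s),4),'pos',np.round(s['tool_pos'],4),'rv',np.round(rv,4),'d tool end frame mm',np.round(1000*R1.inv().apply(d),1))
    print(np.round(out,2).tolist())
def yawof(s):
    x=Ro.from_rotvec(s['orientation']).as_matrix()[:,0]; return np.arctan2(x[1],x[0])
E
python3 - <<'E'
from h import *
from scipy.optimize import least_squares
im=cv2.imread('pics/w1.png'); cv2.imwrite('pics/w1c.png',cv2.resize(im[0:240,170:490],None,fx=2.5,fy=2.5))
c=eyes.calibration('wrist')
P=np.array([[0,-.075,.117],[0,.155,.075],[.115,.155,.075],[0,0,.061]])
U=np.array([[444,200],[192,185],[184,52],[359,191]])/1.5; U[3]=[239.3,127.3]
def f(v):
    M=np.array([[np.cos(v[2]),-np.sin(v[2]),0],[np.sin(v[2]),np.cos(v[2]),0],[0,0,1]])
    return np.array([proj('wrist',M@p+[v[0],v[1],0],c)-u for p,u in zip(P,U)]).ravel()
r=least_squares(f,[.52,-.31,-.27]); v=r.x;print(v,np.round(r.fun,1))
k=ray('wrist',np.array([228,121])/1.5,.105); print('keyway',k)
M=np.array([[np.cos(v[2]),np.sin(v[2])],[-np.sin(v[2]),np.cos(v[2])]]); print('keyway in marker',M@(k[:2]-v[:2]), M@(np.array([.6034,-.2236])-v[:2]))
np.save('mk.npy',v)
rows([.42,.187,.32],-.25,16)
E
```

```text
[ 0.5160934  -0.31321064 -0.30501657] [ 1.4  0.5 -0.3  1.1 -1.6 -1.8  0.5  0.7]
keyway [ 0.60322756 -0.22635988  0.105     ]
keyway in marker [0.05703016 0.10900908] [0.05636582 0.11169335]
yaw now -0.2666 pos [ 0.4709 -0.3192  0.3205] rv [ 0.0002  0.0004 -0.0166] d tool end frame mm [-174.6 -477.9    0.5]
[[-0.38, -0.99, 0.0, 0.0, 0.0, -0.01], [-0.38, -0.99, 0.0, 0.0, 0.0, -0.01], [-0.38, -0.99, 0.0, 0.0, 0.0, -0.01], [-0.38, -0.99, 0.0, 0.0, 0.0, -0.01], [-0.38, -0.99, 0.0, 0.0, 0.0, -0.01], [-0.38, -0.99, 0.0, 0.0, 0.0, -0.01], [-0.37, -0.99, 0.0, 0.0, 0.0, -0.01], [-0.37, -0.99, 0.0, 0.0, 0.0, -0.01], [-0.37, -0.99, 0.0, 0.0, 0.0, -0.01], [-0.37, -0.99, 0.0, 0.0, 0.0, -0.01], [-0.37, -0.99, 0.0, 0.0, 0.0, -0.01], [-0.37, -0.99, 0.0, 0.0, 0.0, -0.01], [-0.37, -0.99, 0.0, 0.0, 0.0, -0.01], [-0.37, -0.99, 0.0, 0.0, 0.0, -0.01], [-0.37, -0.99, 0.0, 0.0, 0.0, -0.01], [-0.36, -1.0, 0.0, 0.0, 0.0, -0.01]]
```

View pics/w1c.png

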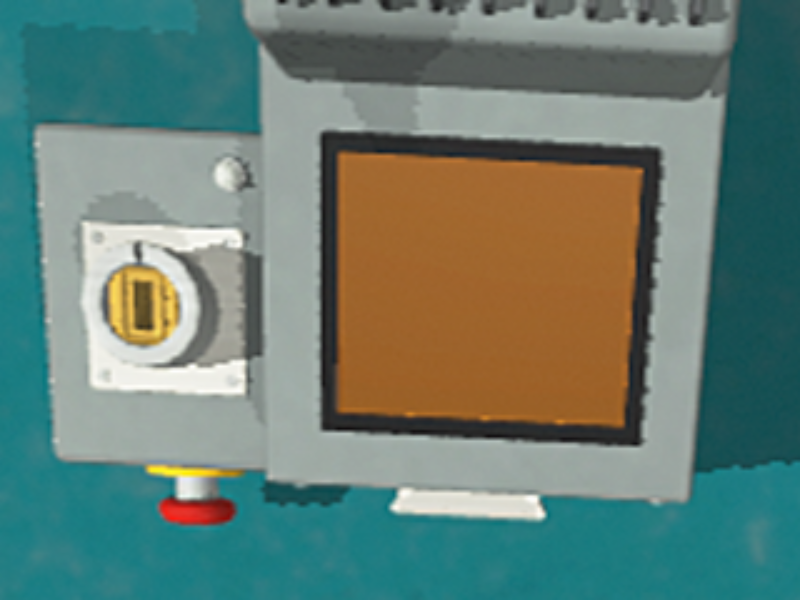

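>>> apply_moves(steps=[-0.3,-1,0,0,0,0,100,-0.3,-1,0,0,0,0,100,-0.3,-1,0,0,0,0,100,-0.3,-1,0,0,0,0,100,-0.3,-1,0,0,0,0,100,-0.3,-1,0,0,0,0,100,-0.3,-1,0,0,0,0,100,-0.3,-1,0,0,0,0,100,-0.3,-1,0,0,0,0,100,-0.3,-1,0,0,0,0,100,-0.3,-1,0,0,0,0,100,-0.3,-1,0,0,0,0,100])

```text
t: 3.2
tool_pos: [0.462, 0.0577, 0.3208]
orientation: [3.113, -0.42, 0.001]
force: [0.6, 0.1, -0.2]
opening: 0.0929
gripper_force: 0.0
```

>>> apply_moves(steps=[-0.3,-1,0,0,0,0,100,-0.3,-1,0,0,0,0,100,-0.3,-1,0.5,0,0,0,100,-0.3,-1,0.5,0,0,0,100,0,0,0.5,0,0,0,100,0,0,0,0,0,0,100,0,0,0,0,0,0,100,0,0,0,0,0,0,100])

```text
t: 3.87
tool_pos: [0.4596, 0.1814, 0.2766]
orientation: [-3.113, 0.42, -0.001]
force: [-0.4, 0.2, 0.3]
opening: 0.0929
gripper_force: 0.0
```

Run:
```python
from h import *
s=robot.read_state(); print(s['t'],s['tool_pos'],yawof(s))
c=eyes.calibration('wrist')
save('wrist','w2.png',scale=1.5)
s=robot.read_state(); print(s['t'],s['tool_pos'],yawof(s))
for n,z in dict(machine_key=.036,key_stand=0,strip=0).items():
    for d in eyes.place_of('wrist',n)[:4]: print(n,round(d['conf'],2),np.round(d['xy'],1),np.round(ray('wrist',d['xy'],z),4))
```

```text
3.8667 [0.45957872 0.18142219 0.27658261] -0.26798355286357534
3.9167 [0.45984039 0.18146521 0.27697375] -0.26825135381405285
machine_key 0.96 [175.6 161.5] [0.4861 0.2874 0.036 ]
machine_key 0.94 [245.1 144.1] [0.4837 0.1855 0.036 ]
machine_key 0.71 [321.4 160.6] [0.4326 0.0873 0.036 ]
machine_key 0.68 [228.5  79. ] [0.5719 0.1834 0.036 ]
key_stand 0.59 [244.5 140. ] [0.4857 0.1868 0.    ]
strip 0.93 [126.1 166.1] [0.4954 0.3744 0.    ]
```

View pics/w2.png

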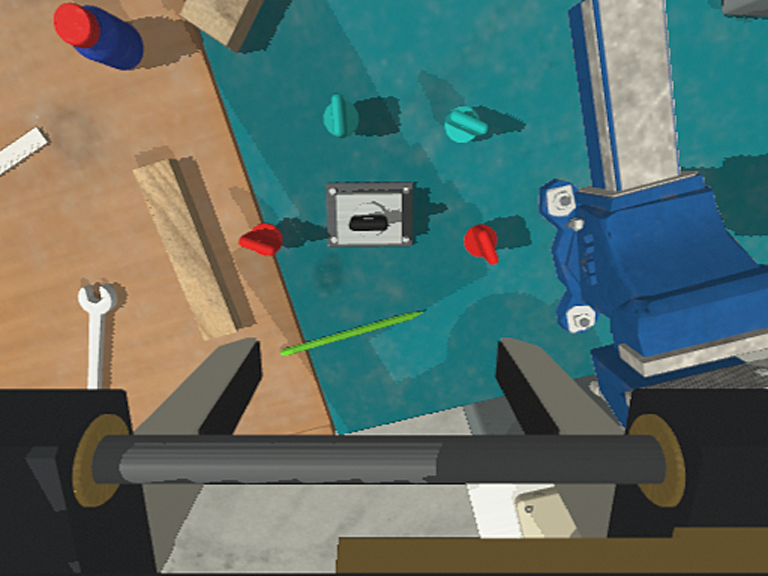

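The picture confirms the black bow in the steel stand at (369,222), with red keys at (262,240) and (480,240) and turquoise ones at (340,117) and (466,125). I turn the tool 90° and go closer.

>>> apply_moves(steps=[0,0,0,0,0,-1,100,0,0,0,0,0,-1,100,0,0,0,0,0,-1,100,0,0,0,0,0,-1,100,0,0,0,0,0,-1,100,0,0,0,0,0,-1,100,0,0,0,0,0,-1,100,0,0,0,0,0,-1,100,0,0,0,0,0,-1,100,0,0,0,0,0,-1,100,0,0,0,0,0,-1,100,0,0,0,0,0,-1,100])

```text
t: 5.07
tool_pos: [0.4594, 0.1822, 0.2764]
orientation: [2.761, 1.498, 0.002]
force: [0.3, 0.3, -0.3]
opening: 0.0932
gripper_force: 0.0
```

>>> apply_moves(steps=[0,0,0,0,0,-1,100,0,0,0,0,0,-1,100,0,0,0,0,0,-1,100,0.2,0.4,0.8,0,0,0,100,0.15,0.35,0.8,0,0,0,100,0,0,0.8,0,0,0,100,0,0,0,0,0,0,100,0,0,0,0,0,0,100,0,0,0,0,0,0,100])

```text
t: 5.82
tool_pos: [0.4841, 0.1867, 0.2054]
orientation: [2.497, 1.906, 0.003]
force: [0.2, 0.4, 0.2]
opening: 0.0928
gripper_force: 0.0
```

Run:
```python
from h import *
s=robot.read_state(); print(s['t'],s['tool_pos'],yawof(s),np.round(s['q'],2))
u=proj('wrist',[.4837,.1855,.05]); print(u)
x,y=int(u[0])-100,int(u[1])-75
x=max(0,min(x,312));y=max(0,min(y,234)); print('crop',x,y)
save('wrist','w3.png',crop=(x,y,200,150),scale=4)
for n,z in dict(machine_key=.036,key_stand=0).items():
    for d in eyes.place_of('wrist',n)[:2]: print(n,round(d['conf'],2),np.round(d['xy'],1),np.round(ray('wrist',d['xy'],z),4))
```

```text
5.8167 [0.48410365 0.18673071 0.20544239] 1.3039209545763089 [ 0.27 -0.1   1.7   0.    1.53  0.54]
[252.76528686 174.61592146]
crop 152 99
machine_key 0.97 [324.1 151.3] [0.5719 0.1875 0.036 ]
machine_key 0.79 [252.8 174.2] [0.4838 0.1831 0.036 ]
key_stand 0.67 [248.6 165.5] [0.4796 0.1879 0.    ]
```

View pics/w3.png

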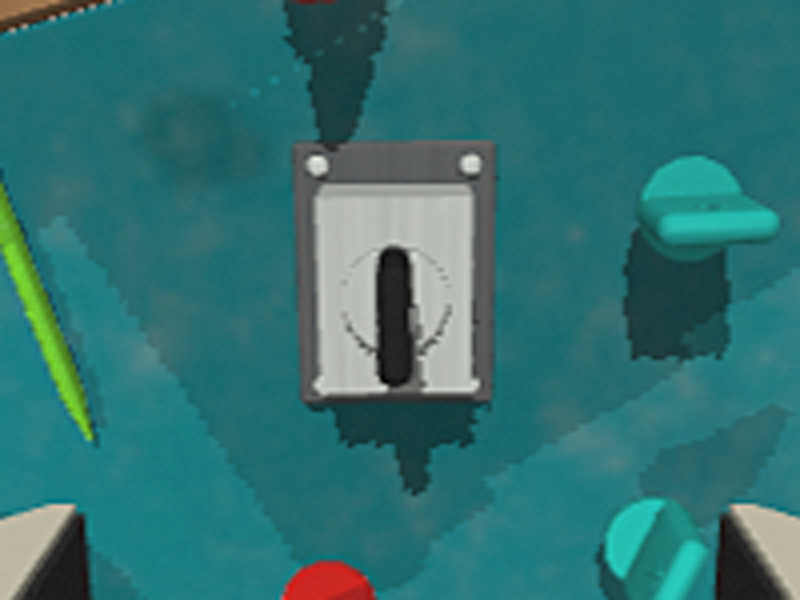

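The crop shows the chosen key: black bow at (395,316) and collar centre at (396,302), seated in the steel stand and aligned with the tool.

Run:
```python
from h import *
g=lambda x,y:(152+x/4,99+y/4)
print(ray('wrist',g(396,302),.041),ray('wrist',g(395,316),.074))
a=ray('wrist',g(395,250),.076);b=ray('wrist',g(395,383),.076);print('bow',(a+b)/2,np.arctan2(*(a-b)[1::-1]),np.linalg.norm(a-b))
c=[ray('wrist',g(*p),.036) for p in((314,186),(474,186),(478,393),(318,393))];print('block',np.mean(c,0),[np.arctan2(*(c[i]-c[j])[1::-1]) for i,j in((0,3),(1,2))])
s=robot.read_state()
k=.5*(np.array([.4837,.1855])+ray('wrist',g(396,302),.041)[:2]); print(k)
rows([k[0],k[1],.044],1.303,8)
```

```text
[0.48190863 0.18446044 0.041     ] [0.4826274  0.18808722 0.074     ]
bow [0.48264518 0.18814516 0.076     ] 1.303299511380095 0.03651630497253803
block [0.48243548 0.18631207 0.036     ] [np.float64(1.3042781036948596), np.float64(1.3406116901034555)]
[0.48280432 0.18498022]
yaw now 1.3042 pos [0.4846 0.187  0.206 ] rv [ 0.003  -0.0018  0.0012] d tool end frame mm [ -2.4  -1.1 162. ]
[[-0.01, -0.01, 0.67, 0.0, -0.0, 0.0], [-0.01, -0.01, 0.67, 0.0, -0.0, 0.0], [-0.01, -0.01, 0.67, 0.0, -0.0, 0.0], [-0.01, -0.01, 0.67, 0.0, -0.0, 0.0], [-0.01, -0.01, 0.67, 0.0, -0.0, 0.0], [-0.01, -0.01, 0.67, 0.0, -0.0, 0.0], [-0.01, -0.01, 0.67, 0.0, -0.0, 0.0], [-0.01, -0.01, 0.67, 0.0, -0.0, 0.0]]
```

>>> apply_moves(steps=[0,-0.07,0.8,0,0,0,40,0,0,0.8,0,0,0,40,0,0,0.8,0,0,0,40,0,0,0.8,0,0,0,40,0,0,0.8,0,0,0,40,0,0,0.8,0,0,0,40,0,0,0.6,0,0,0,40,0,0,0,0,0,0,40,0,0,0,0,0,0,40])

```text
t: 6.72
tool_pos: [0.4813, 0.1873, 0.042]
orientation: [-2.497, -1.907, 0.001]
force: [-0.2, 0.7, 0.6]
opening: 0.0393
gripper_force: 0.0
```

>>> apply_moves(steps=[0,0,0,0,0,0,0,0,0,0,0,0,0,0,0,0,0,0,0,0,0,0,0,0,0,0,0,0,0,0,0,0,0,0,0,0,0,0,0,0,0,0], grip_force=30)

```text
t: 7.22
tool_pos: [0.4822, 0.1875, 0.0425]
orientation: [2.496, 1.906, 0.002]
force: [0.8, -0.1, 4.3]
opening: 0.0096
gripper_force: 30.0
```

>>> apply_moves(steps=[0,0,-0.5,0,0,0,0,0,0,-0.7,0,0,0,0,0,0,-1,0,0,0,0,0,0,-1,0,0,-0.5,0,0,0,-1,0,0,-1,0,0,0,-1,0,0,-1,0,0,0,-1,0,0,-1,0,0,0,-1,0,0,-1,0,0,0,-0.5,0,0,-1,0,0,0,0,0,0,-1,0,0,0,0,0,0,-1,0,0,0,0,0,0,-1,0])

```text
t: 8.22
tool_pos: [0.4816, 0.1874, 0.2731]
orientation: [1.425, 2.799, 0.001]
force: [-0.7, 0.7, -0.1]
opening: 0.0097
gripper_force: 30.0
```

Run:
```python
from h import *
s=robot.read_state(); print(s['t'],s['opening'],s['gripper_force'])
rows([.55,-.21,.29],2.84,14)
```

```text
8.2167 0.009672041971969378 29.993855953216553
yaw now 2.1996 pos [0.4816 0.1874 0.2731] rv [ 5.000e-04  4.000e-04 -6.404e-01] d tool end frame mm [-183.4 -359.1  -16.9]
[[-0.86, -0.42, -0.04, 0.0, 0.0, -0.44], [-0.84, -0.46, -0.04, 0.0, 0.0, -0.44], [-0.82, -0.5, -0.04, 0.0, 0.0, -0.44], [-0.79, -0.54, -0.04, 0.0, 0.0, -0.44], [-0.77, -0.57, -0.04, 0.0, 0.0, -0.44], [-0.74, -0.61, -0.04, 0.0, 0.0, -0.44], [-0.71, -0.64, -0.04, 0.0, 0.0, -0.44], [-0.68, -0.67, -0.04, 0.0, 0.0, -0.44], [-0.65, -0.7, -0.04, 0.0, 0.0, -0.44], [-0.62, -0.73, -0.04, 0.0, 0.0, -0.44], [-0.58, -0.76, -0.04, 0.0, 0.0, -0.44], [-0.55, -0.79, -0.04, 0.0, 0.0, -0.44], [-0.51, -0.81, -0.04, 0.0, 0.0, -0.44], [-0.48, -0.83, -0.04, 0.0, 0.0, -0.44]]
```

>>> apply_moves(steps=[-0.8,-0.4,-0.1,0,0,-0.5,0,-0.8,-0.5,-0.1,0,0,-0.5,0,-0.8,-0.5,-0.1,0,0,-0.5,0,-0.8,-0.5,-0.1,0,0,-0.5,0,-0.8,-0.6,0,0,0,-0.5,0,-0.8,-0.6,0,0,0,-0.5,0,-0.7,-0.7,0,0,0,-0.5,0,-0.7,-0.7,0,0,0,-0.5,0,-0.7,-0.7,0,0,0,-0.5,0,-0.6,-0.7,0,0,0,-0.5,0,-0.6,-0.8,0,0,0,-0.5,0,-0.5,-0.8,0,0,0,-0.5,0])

```text
t: 9.22
tool_pos: [0.5492, -0.154, 0.2843]
orientation: [-0.495, -3.102, -0.0]
force: [0.5, -0.2, -0.3]
opening: 0.0093
gripper_force: 30.0
```

>>> apply_moves(steps=[-0.5,-0.8,0,0,0,-0.1,0,-0.5,-0.8,0,0,0,0,0,0,-0.5,0,0,0,0,0,0,0,0,0,0,0,0,0,0,0,0,0,0,0,0,0,0,0,0,0,0,0,0,0,0,0,0,0])

```text
t: 9.8
tool_pos: [0.5584, -0.2205, 0.2849]
orientation: [0.481, 3.104, 0.0]
force: [0.2, 0.2, -0.2]
opening: 0.0096
gripper_force: 30.0
```

Run:
```python
from h import *
s=robot.read_state(); print(s['t'],s['tool_pos'],yawof(s),np.round(s['q'],2),s['opening'])
save('wrist','w4.png',scale=1.56)
for n,z in dict(keyway=.105,port=.061,laser_marker=0,machine_key=s['tool_pos'][2]-.0065).items():
    for d in eyes.place_of('wrist',n)[:2]: print(n,round(d['conf'],2),np.round(d['xy'],1),np.round(ray('wrist',d['xy'],z),4))
```

```text
9.8 [ 0.55843643 -0.22047318  0.28487585] 2.8343878688336814 [-0.46  0.11  1.35  0.    1.68 -1.73] 0.009566019069943676
keyway 0.82 [264.3 201.9] [ 0.6028 -0.2183  0.105 ]
port 0.63 [184.9 153.7] [ 0.519  -0.3036  0.061 ]
laser_marker 0.67 [189. 152.] [ 0.5237 -0.3126  0.    ]
machine_key 0.86 [251.7 227.5] [ 0.5613 -0.2222  0.2784]
machine_key 0.59 [456.2  77.2] [ 0.5061 -0.0769  0.2784]
```

View pics/w4.png

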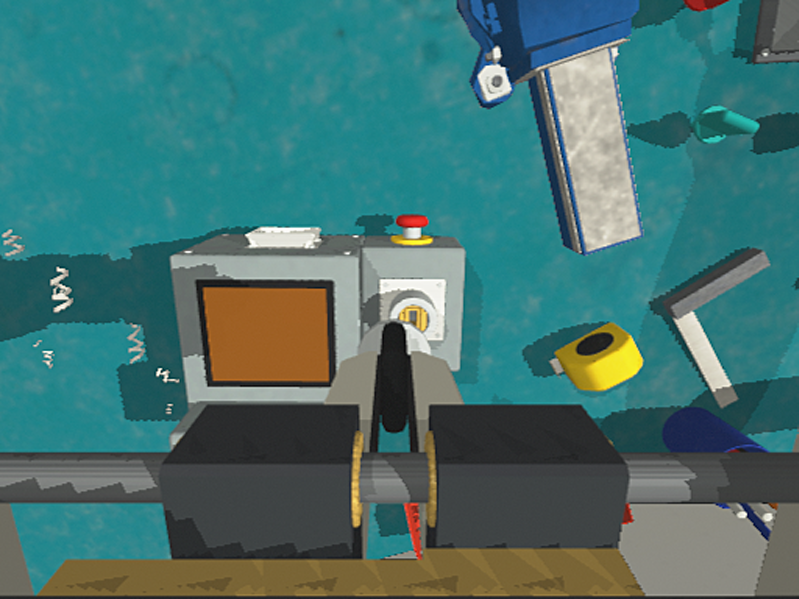

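The keyway shows at (415,318) but the held key partly hides it. I shift back for a clear, settled view.

>>> apply_moves(steps=[-0.9,0,0.4,0,0,0,0,-0.9,0,0.4,0,0,0,0,-0.9,0,0.4,0,0,0,0,0,0,0,0,0,0,0,0,0,0,0,0,0,0,0,0,0,0,0,0,0,0,0,0,0,0,0,0])

```text
t: 10.63
tool_pos: [0.6356, -0.2462, 0.2503]
orientation: [0.482, 3.102, -0.001]
force: [-0.1, 0.1, -0.1]
opening: 0.0096
gripper_force: 30.0
```

Run:
```python
from h import *
s=robot.read_state(); print(s['t'],s['tool_pos'],yawof(s),s['opening'])
u=proj('wrist',[.605,-.221,.105]); x,y=int(u[0])-130,int(u[1])-110; x=max(x,0);y=max(y,0);print(x,y)
save('wrist','w5.png',crop=(x,y,200,150),scale=4)
for n,z in dict(keyway=.105,port=.061,laser_marker=0,machine_key=s['tool_pos'][2]-.0065).items():
    for d in eyes.place_of('wrist',n)[:2]: print(n,round(d['conf'],2),np.round(d['xy'],1),np.round(ray('wrist',d['xy'],z),4))
s=robot.read_state(); print(s['t'],s['tool_pos'])
```

```text
10.6333 [ 0.63559177 -0.24624069  0.2503396 ] 2.8333540854971546 0.009586299794518171
135 32
keyway 0.97 [270.  145.7] [ 0.6094 -0.2176  0.105 ]
port 0.81 [173.5  91.5] [ 0.5207 -0.3066  0.061 ]
laser_marker 0.6 [182.3  93.6] [ 0.5205 -0.3098  0.    ]
machine_key 0.98 [484.8   2.9] [ 0.5487 -0.0823  0.2438]
machine_key 0.96 [252.8 225.9] [ 0.6373 -0.2464  0.2438]
10.8833 [ 0.63554025 -0.24634643  0.25007323]
```

View pics/w5.png

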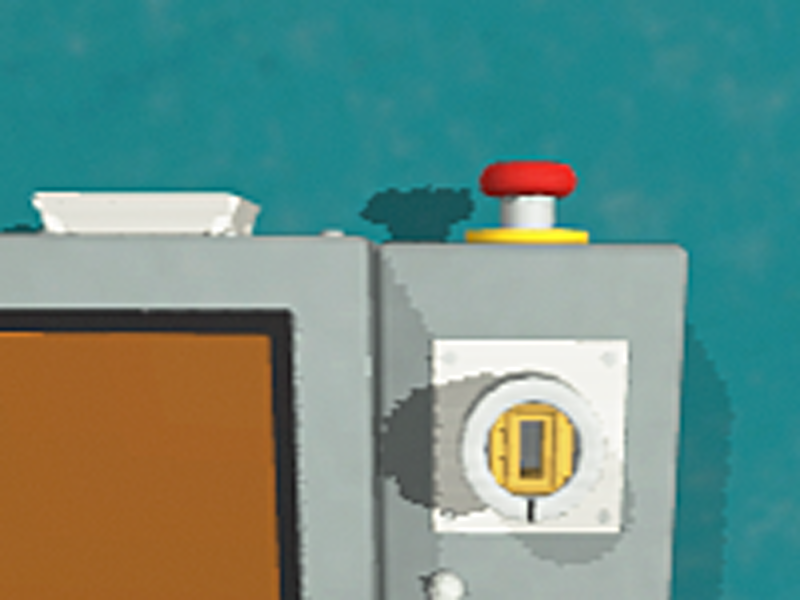

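The crop shows the slot mouth centred at (531,452), the barrel rim at (531,448), the deck's front corner at (686,247), and the mouth's top edge running from (33,195) to (240,195).

Run:
```python
from h import *
from scipy.optimize import least_squares
c=eyes.calibration('wrist'); g=lambda x,y:np.array((135+x/4,32+y/4))
P=[[0,.155,.075],[0,.065,.117],[-.012,-.026,.079],[-.012,.026,.079]]
U=[g(686,247),g(370,239),g(33,194),g(240,195)]
def rot(a): return np.array([[np.cos(a),-np.sin(a),0],[np.sin(a),np.cos(a),0],[0,0,1]])
f=lambda v:np.array([proj('wrist',rot(v[2])@p+[v[0],v[1],0],c)-u for p,u in zip(P,U)]).ravel()
r=least_squares(f,[.52,-.31,-.27]); v=r.x; print('marker',v,np.round(r.fun,1)); np.save('mk.npy',v)
k1=ray('wrist',g(531,452),.105,c); k2=ray('wrist',g(531,448),.105,c); print(k1,k2)
for p in((510,416),(553,416),(510,492),(553,492)): print(rot(-v[2])@(ray('wrist',g(*p),.105,c)-[v[0],v[1],0]))
K=(k1+k2)/2; K[:2]; print('in marker',rot(-v[2])@(K-[v[0],v[1],0]), 'nominal(.0575,.11)',rot(v[2])@[.0575,.11,0]+[v[0],v[1],0])
# key held check: bow/collar vs TCP
print('tcp px',proj('wrist',robot.read_state()['tool_pos']))
rows([K[0],K[1],.145],v[2]+np.pi,6)
```

```text
marker [ 0.52187685 -0.30625122 -0.32003095] [ 1.7  0.1 -2.  -0.1  2.6 -0.2 -2.1  0.2]
[ 0.60763949 -0.21965937  0.105     ] [ 0.60660413 -0.21934619  0.105     ]
[0.04457293 0.10327028 0.105     ]
[0.04443535 0.11484215 0.105     ]
[0.06515873 0.10371207 0.105     ]
[0.06501863 0.11548798 0.105     ]
in marker [0.053626   0.10916156 0.105     ] nominal(.0575,.11) [ 0.61106288 -0.21992566  0.        ]
tcp px [252.0996201  227.12016126]
yaw now 2.8331 pos [ 0.6355 -0.2463  0.2501] rv [-0.0003  0.0019  0.0116] d tool end frame mm [ 35.4  16.5 105.1]
[[0.2, 0.09, 0.58, -0.0, 0.0, 0.02], [0.2, 0.09, 0.58, -0.0, 0.0, 0.02], [0.2, 0.09, 0.58, -0.0, 0.0, 0.02], [0.2, 0.09, 0.58, -0.0, 0.0, 0.02], [0.2, 0.09, 0.58, -0.0, 0.0, 0.02], [0.2, 0.09, 0.58, -0.0, 0.0, 0.02]]
```

>>> apply_moves(steps=[0.4,0.2,0.6,0,0,0,0,0.4,0.2,0.6,0,0,0,0,0.37,0.18,0.6,0,0,0,0,0,0,0.6,0,0,0,0,0,0,0.6,0,0,0,0,0,0,0.6,0,0,0,0,0,0,0,0,0,0,0,0,0,0,0,0,0,0,0,0,0,0,0,0,0])

```text
t: 11.63
tool_pos: [0.608, -0.2193, 0.1422]
orientation: [0.482, 3.103, -0.001]
force: [0.4, -0.4, 0.9]
opening: 0.0095
gripper_force: 30.0
```

Run:
```python
from h import *
s=robot.read_state(); print(s['t'],s['tool_pos'],yawof(s),s['opening'],s['force'])
u=proj('wrist',[.608,-.219,.105]); x,y=int(u[0])-100,int(u[1])-75;print(x,y,u)
save('wrist','w6.png',crop=(x,y,200,150),scale=4)
```

```text
11.6333 [ 0.60796107 -0.21934321  0.14224473] 2.8331565965459125 0.009514937486321168 [ 0.38476304 -0.36440595  0.89475694]
152 133 [252.56821077 208.28041461]
```

View pics/w6.png

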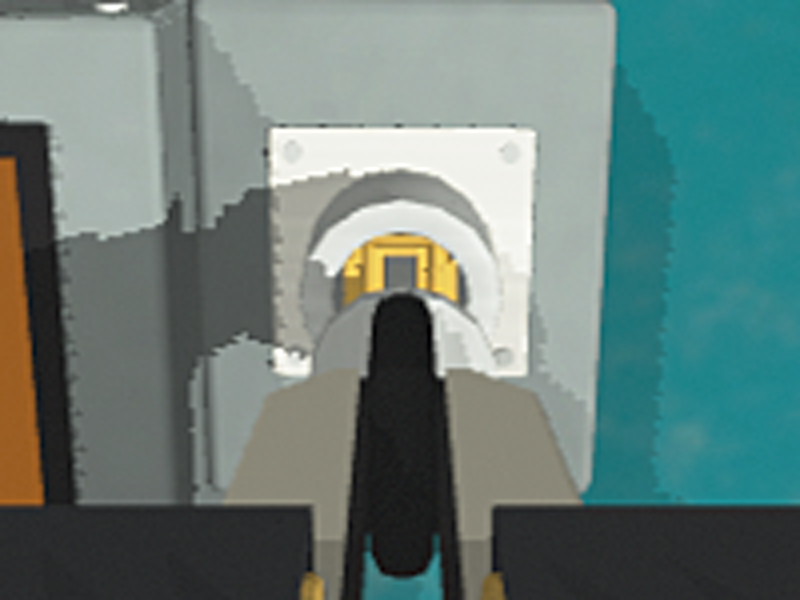

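The slot is at crop x 400 and the bow at x 402, so they are laterally aligned. Now I check the alignment along the slot from the collar's and barrel's front edges, at rows 292 and 200.

Run:
```python
from h import *
s=robot.read_state(); T=np.array(s['tool_pos']); a=yawof(s); tx=np.array([np.cos(a),np.sin(a),0]); ty=np.array([tx[1],-tx[0],0])
g=lambda x,y:np.array((152+x/4,133+y/4))
def rel(p,z): d=ray('wrist',g(*p),z)-T; return np.round([1000*d@tx,1000*d@ty],1)
z0=T[2]-.0065
print('collar front (exp 16)',rel((401,291),z0+.005))
print('bow front/back top (exp +-17)',rel((402,295),z0+.038),rel((402,577),z0+.038))
print('barrel front (exp 20)',rel((400,200),.105),'sides',rel((303,290),.105),rel((498,290),.105))
print('lead-in front (11)',rel((400,236),.105),'slot front (8)',rel((400,256),.102))
```

```text
collar front (exp 16) [14.4  0.1]
bow front/back top (exp +-17) [25.2  0.2] [-17.9   0.2]
barrel front (exp 20) [20.2 -0.1] sides [  2.1 -19. ] [ 2.1 19. ]
lead-in front (11) [13.1 -0.1] slot front (8) [ 8.1 -0.1]
```

>>> apply_moves(steps=[0.03,0,0.1,0,0,0,0,0,0,0.1,0,0,0,0,0,0,0.1,0,0,0,0,0,0,0.1,0,0,0,0,0,0,0,0,0,0,0,0,0,0,0,0,0,0])

```text
t: 12.18
tool_pos: [0.6062, -0.2187, 0.1281]
orientation: [-0.482, -3.103, -0.0]
force: [-0.6, 1.3, 0.1]
opening: 0.0099
gripper_force: 30.0
```

>>> apply_moves(steps=[0,0,0.07,0,0,0,0,0,0,0.07,0,0,0,0,0,0,0,0,0,0,0,0,0,0,0,0,0,0])

```text
t: 12.52
tool_pos: [0.6064, -0.2187, 0.1242]
orientation: [-0.482, -3.104, -0.0]
force: [0.7, 0.7, -1.2]
opening: 0.0097
gripper_force: 30.0
```

>>> apply_moves(steps=[0,0,0.1,0,0,0,0,0,0,0.1,0,0,0,0,0,0,0.1,0,0,0,0,0,0,0.1,0,0,0,0,0,0,0.04,0,0,0,0,0,0,0,0,0,0,0,0,0,0,0,0,0,0])

```text
t: 13.1
tool_pos: [0.6067, -0.2188, 0.1116]
orientation: [0.482, 3.104, -0.0]
force: [-0.7, 0.8, 3.0]
opening: 0.01
gripper_force: 30.0
```

>>> apply_moves(steps=[0,0,0.04,0,0,0,0,0,0,0,0,0,0.5,0,0,0,0,0,0,1,0,0,0,0,0,0,1,0,0,0,0,0,0,1,0,0,0,0,0,0,1,0,0,0,0,0,0,1,0,0,0,0,0,0,1,0,0,0,0,0,0,1,0,0,0,0,0,0,1,0,0,0,0,0,0,1,0,0,0,0,0,0,1,0])

```text
t: 14.1
tool_pos: [0.6083, -0.2183, 0.1116]
orientation: [2.037, 2.388, 0.004]
force: [2.0, 3.2, 6.2]
opening: 0.0095
gripper_force: 30.0
```

Run:
```python
from h import *
s=robot.read_state(); print(yawof(s),s['wrist_torque'],s['force'],s['tool_pos'],s['q'][5])
```

```text
1.729120053555442 [ 0.68001592 -0.56692132  0.04123971] [1.98320884 3.21835584 6.19529317] [ 0.60829119 -0.21831225  0.11157489] -0.5834550015143074
```

>>> apply_moves(steps=[0,0,0,0,0,0.8,0,0,0,0,0,0,0.8,0,0,0,0,0,0,0.6,0,0,0,0,0,0,0.4,0,0,0,0,0,0,0,0,0,0,0,0,0,0,0])

```text
t: 14.6
tool_pos: [0.6083, -0.2183, 0.1116]
orientation: [2.337, 2.095, 0.004]
force: [2.7, 2.7, 6.3]
opening: 0.0092
gripper_force: 30.0
```

Run:
```python
from h import *
s=robot.read_state(); print(yawof(s)-2.833,s['wrist_torque'],s['force'],s['tool_pos'],s['q'][5])
```

```text
-1.3712823406673598 [ 0.69705637 -0.55146099  0.04021627] [2.74117338 2.72777042 6.29654294] [ 0.60834559 -0.21826667  0.11159141] -0.31598965781880956
```

>>> apply_moves(steps=[0,0,0,0,0,0.5,0,0,0,0,0,0,0.5,0,0,0,0,0,0,0,0,0,0,0,0,0,0,0])

```text
t: 14.93
tool_pos: [0.6084, -0.2183, 0.1116]
orientation: [2.444, 1.97, 0.005]
force: [2.1, 2.3, 6.5]
opening: 0.0095
gripper_force: 30.1
```

Run:
```python
from h import *
s=robot.read_state(); print(yawof(s)-2.833,s['wrist_torque'],s['force'],s['tool_pos'],s['q'][5])
```

```text
-1.475770986691452 [ 0.57546441 -0.50621055  0.2486346 ] [2.06609614 2.34085625 6.53256597] [ 0.60839776 -0.21829381  0.11157399] -0.2114541350537036
```

The torque jumps at the stop, so the switch is on. I release and lift.

>>> apply_moves(steps=[0,0,0,0,0,0,35,0,0,0,0,0,0,35,0,0,0,0,0,0,35,0,0,0,0,0,0,35,0,0,-0.3,0,0,0,35,0,0,-0.6,0,0,0,35,0,0,-1,0,0,0,35,0,0,-1,0,0,0,35,0,0,-1,0,0,0,35,0,0,-1,0,0,0,35,0,0,-0.6,0,0,0,35,0,0,0,0,0,0,35])

```text
t: 15.93
tool_pos: [0.6086, -0.2198, 0.2821]
orientation: [2.44, 1.966, 0.006]
force: [0.3, -0.5, 0.2]
opening: 0.0327
gripper_force: 0.0
```

Run:
```python
from h import *
s=robot.read_state(); print(s['t'],s['tool_pos'],yawof(s),s['q'])
u=proj('wrist',[.608,-.219,.105]);x=int(np.clip(u[0]-100,0,312));y=int(np.clip(u[1]-75,0,234));print(x,y)
save('wrist','w7.png',crop=(x,y,200,150),scale=4)
for cam,n,z in (('wrist','machine_key',.105),('wrist','keyway',.105),('wrist','port',.061)):
    for d in eyes.place_of(cam,n)[:2]: print(n,round(d['conf'],2),np.round(d['xy'],1),np.round(ray(cam,d['xy'],z),4))
rows([.47,.373,.30],0,20)
```

```text
15.9333 [ 0.60855457 -0.21979036  0.28207679] 1.3565339843364137 [-4.25771813e-01  2.30943540e-01  1.22340142e+00 -5.04733322e-05
  1.67794439e+00 -2.11524198e-01]
151 93
machine_key 0.67 [252.6 170.3] [ 0.6069 -0.2188  0.105 ]
keyway 0.62 [251.6 171.5] [ 0.6044 -0.2191  0.105 ]
port 0.55 [203.6 233. ] [ 0.516  -0.3006  0.061 ]
yaw now 1.3566 pos [ 0.6059 -0.2186  0.2732] rv [-2.5000e-03  1.3000e-03  1.3566e+00] d tool end frame mm [-135.9 -591.6  -26.8]
[[0.92, -0.43, -0.04, -0.0, 0.0, 0.65], [0.88, -0.49, -0.04, -0.0, 0.0, 0.65], [0.85, -0.55, -0.04, -0.0, 0.0, 0.65], [0.81, -0.61, -0.04, -0.0, 0.0, 0.65], [0.77, -0.66, -0.04, -0.0, 0.0, 0.65], [0.72, -0.71, -0.04, -0.0, 0.0, 0.65], [0.67, -0.76, -0.04, -0.0, 0.0, 0.65], [0.62, -0.8, -0.04, -0.0, 0.0, 0.65], [0.56, -0.84, -0.04, -0.0, 0.0, 0.65], [0.5, -0.88, -0.04, -0.0, 0.0, 0.65], [0.44, -0.91, -0.04, -0.0, 0.0, 0.65], [0.38, -0.94, -0.04, -0.0, 0.0, 0.65], [0.32, -0.96, -0.04, -0.0, 0.0, 0.65], [0.25, -0.98, -0.04, -0.0, 0.0, 0.65], [0.18, -1.0, -0.04, -0.0, 0.0, 0.65], [0.11, -1.01, -0.04, -0.0, 0.0, 0.65], [0.05, -1.01, -0.04, -0.0, 0.0, 0.65], [-0.02, -1.01, -0.04, -0.0, 0.0, 0.65], [-0.09, -1.01, -0.04, -0.0, 0.0, 0.65], [-0.16, -1.0, -0.04, -0.0, 0.0, 0.65]]
```

View pics/w7.png

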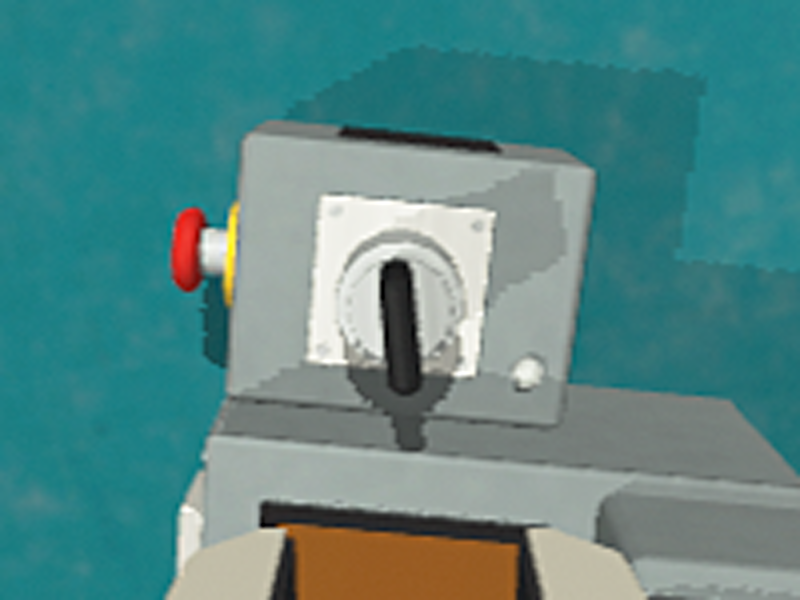

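The key is fully seated (collar flush on the barrel, bow at (398,325)) and turned. My picture views are used up, so I measure by code from here.

Next I get the strip pose from the earlier w2 pixels, and the moves to a marker viewing pose.

```bash
cat >> h.py <<'E'
def camat(pos,yaw):
    """wrist calibration for TCP at pos, tool straight down at yaw"""
    c=eyes.calibration('wrist'); s=robot.read_state(); Rt=Ro.from_rotvec(s['orientation']).as_matrix()
    Rc=np.array(c['R']).T; o=-Rc@np.array(c['t']); A=Rt.T@Rc; b=Rt.T@(o-s['tool_pos'])
    x=np.array([np.cos(yaw),np.sin(yaw),0]);z=np.array([0,0,-1.]);T=np.c_[x,np.cross(z,x),z]
    Rn=T@A; on=T@b+pos; return dict(K=c['K'],R=Rn.T,t=-Rn.T@on)
E
python3 - <<'E'
from h import *
c=camat(np.array([.4597,.1814,.2768]),-.2681)
q=[ray('wrist',np.array(p)/1.5,.02,c) for p in((133,168),(172,158),(238,328),(205,337))]
for i in q: print(np.round(i,4))
print('centre',np.mean(q,0),'yaws',[np.arctan2(*(q[a]-q[b])[1::-1]) for a,b in((0,3),(1,2))],np.linalg.norm(q[0]-q[3]),np.linalg.norm(q[0]-q[1]))
# edges
im=cv2.imread('pics/w2.png'); e=cv2.Canny(im[140:350,110:270],40,110)
L=cv2.HoughLinesP(e,1,np.pi/360,30,minLineLength=70,maxLineGap=10)
for l in L[:,0]:
    a,b=[ray('wrist',(np.array(p)+[110,140])/1.5,.02,c) for p in(l[:2],l[2:])]
    d=a-b if a[0]>b[0] else b-a
    print(l+np.array([110,140,110,140]),round(np.arctan2(d[1],d[0]),3),np.round((a+b)/2,4))
rows([.45,-.25,.32],-.31,17)
E
```

```text
[0.5841 0.387  0.02  ]
[0.5829 0.3482 0.02  ]
[0.4069 0.3476 0.02  ]
[0.4065 0.3843 0.02  ]
centre [0.49510922 0.36675756 0.02      ] yaws [np.float64(0.015078356858374633), np.float64(0.0031391145038718905)] 0.177632544150427 0.038805899389179235
[173 151 251 349] 0.011 [0.4847 0.3437 0.02  ]
[168 160 239 340] 0.006 [0.4881 0.3519 0.02  ]
[195 160 256 324] 0.0 [0.4908 0.3281 0.02  ]
[146 201 204 340] 0.006 [0.4781 0.387  0.02  ]
[134 155 184 256] 0.083 [0.5438 0.377  0.02  ]
[236 140 266 228] -0.003 [0.5399 0.2851 0.02  ]
[134 153 191 259] 0.123 [0.5423 0.3739 0.02  ]
[148 164 199 264] 0.102 [0.5325 0.3667 0.02  ]
[142 166 194 262] 0.127 [0.534  0.3718 0.02  ]
[232 140 262 229] -0.009 [0.5404 0.2889 0.02  ]
[136 168 185 261] 0.11 [0.5356 0.379  0.02  ]
[161 160 188 231] -0.011 [0.5494 0.3592 0.02  ]
[147 165 185 238] 0.111 [0.5463 0.3691 0.02  ]
[162 221 206 301] 0.129 [0.487  0.3745 0.02  ]
[145 201 198 329] 0.003 [0.4848 0.3882 0.02  ]
[144 166 193 255] 0.135 [0.5372 0.37   0.02  ]
[149 170 171 240] -0.085 [0.5448 0.3761 0.02  ]
yaw now 1.3566 pos [ 0.6059 -0.2186  0.2732] rv [-0.0024  0.0017  1.6666] d tool end frame mm [-138.8   77.5  -46.8]
[[-0.13, -0.29, -0.09, -0.0, 0.0, 0.94], [-0.15, -0.27, -0.09, -0.0, 0.0, 0.94], [-0.18, -0.26, -0.09, -0.0, 0.0, 0.94], [-0.2, -0.24, -0.09, -0.0, 0.0, 0.94], [-0.22, -0.22, -0.09, -0.0, 0.0, 0.94], [-0.24, -0.19, -0.09, -0.0, 0.0, 0.94], [-0.26, -0.17, -0.09, -0.0, 0.0, 0.94], [-0.28, -0.14, -0.09, -0.0, 0.0, 0.94], [-0.29, -0.11, -0.09, -0.0, 0.0, 0.94], [-0.3, -0.08, -0.09, -0.0, 0.0, 0.94], [-0.31, -0.06, -0.09, -0.0, 0.0, 0.94], [-0.31, -0.02, -0.09, -0.0, 0.0, 0.94], [-0.31, 0.01, -0.09, -0.0, 0.0, 0.94], [-0.31, 0.04, -0.09, -0.0, 0.0, 0.94], [-0.3, 0.07, -0.09, -0.0, 0.0, 0.94], [-0.3, 0.1, -0.09, -0.0, 0.0, 0.94], [-0.29, 0.12, -0.09, -0.0, 0.0, 0.94]]
```

>>> apply_moves(steps=[-0.1,-0.3,-0.1,0,0,0.9,35,-0.2,-0.3,-0.1,0,0,0.9,35,-0.2,-0.3,-0.1,0,0,0.9,35,-0.2,-0.2,-0.1,0,0,0.9,35,-0.2,-0.2,-0.1,0,0,0.9,35,-0.2,-0.2,-0.1,0,0,0.9,35,-0.3,-0.2,-0.1,0,0,0.9,35,-0.3,-0.1,-0.1,0,0,0.9,35,-0.3,-0.1,-0.1,0,0,0.9,35,-0.3,-0.1,-0.1,0,0,0.9,35,-0.3,-0.1,-0.1,0,0,0.9,35,-0.3,0,-0.1,0,0,0.9,35])

```text
t: 17.13
tool_pos: [0.4941, -0.2429, 0.3089]
orientation: [-3.12, -0.346, 0.005]
force: [1.3, -0.6, 0.9]
opening: 0.0323
gripper_force: 0.0
```

>>> apply_moves(steps=[-0.3,0,-0.1,0,0,1,35,-0.3,0,0,0,0,1,35,-0.3,0.1,0,0,0,1,35,-0.3,0.1,0,0,0,1,35,-0.3,0.1,0,0,0,1,35,0,0,0,0,0,0.1,35,0,0,0,0,0,0,35,0,0,0,0,0,0,35,0,0,0,0,0,0,35,0,0,0,0,0,0,35,0,0,0,0,0,0,35,0,0,0,0,0,0,35])

```text
t: 18.13
tool_pos: [0.4502, -0.253, 0.3139]
orientation: [-3.104, 0.481, 0.0]
force: [-0.3, -0.4, -0.5]
opening: 0.0326
gripper_force: 0.0
```

Run:
```python
from h import *
s=robot.read_state(); print(s['t'],s['tool_pos'],yawof(s))
im=eyes.read_camera('wrist'); cv2.imwrite('pics/w8.png',im[:,:,::-1]); c=eyes.calibration('wrist')
for n,z in dict(port=.061,keyway=.105,machine_key=.105,laser_marker=0,stop_face=.061).items():
    for d in eyes.place_of('wrist',n)[:1]: print(n,round(d['conf'],2),np.round(d['xy'],1),np.round(ray('wrist',d['xy'],z),4))
print(robot.read_state()['tool_pos'])
h=cv2.cvtColor(im,cv2.COLOR_RGB2HSV); m=cv2.inRange(h,(8,120,100),(18,255,230))
m[250:]=0
k,lab,st,ce=cv2.connectedComponentsWithStats(m); i=1+np.argmax(st[1:,4]); print(st[i])
ct=cv2.findContours((lab==i).astype(np.uint8),0,2)[0][0][:,0]
w=np.array([ray('wrist',p,.117,c)[:2] for p in ct],np.float32); r=cv2.minAreaRect(w); print('win',r,np.radians(r[2]))
```

```text
18.1333 [ 0.45024155 -0.25298418  0.31390638] -0.3074144169452812
port 0.56 [276.3  97.9] [ 0.5196 -0.3101  0.061 ]
keyway 0.62 [186.5  49.9] [ 0.6047 -0.2202  0.105 ]
machine_key 0.71 [ 65.8 226. ] [0.4447 0.0219 0.105 ]
laser_marker 0.6 [269.2  98.9] [ 0.5209 -0.3038  0.    ]
[ 0.45005072 -0.25310647  0.31406555]
[ 242    0   86   76 6357]
win ((0.5797290205955505, -0.3318597078323364), (0.09575492143630981, 0.07793796807527542), 72.38709259033203) 1.2633931016472848
```

Run:
```python
from h import *
rows([.45,.369,.25],.005,20)
```

```text
yaw now -0.3083 pos [ 0.4501 -0.2531  0.3141] rv [ 0.     -0.     -0.3133] d tool end frame mm [   3.1 -622.1   64.1]
[[-0.31, -0.99, 0.11, 0.0, -0.0, -0.15], [-0.3, -0.99, 0.11, 0.0, -0.0, -0.15], [-0.28, -1.0, 0.11, 0.0, -0.0, -0.15], [-0.27, -1.0, 0.11, 0.0, -0.0, -0.15], [-0.25, -1.01, 0.11, 0.0, -0.0, -0.15], [-0.24, -1.01, 0.11, 0.0, -0.0, -0.15], [-0.22, -1.01, 0.11, 0.0, -0.0, -0.15], [-0.2, -1.02, 0.11, 0.0, -0.0, -0.15], [-0.19, -1.02, 0.11, 0.0, -0.0, -0.15], [-0.17, -1.02, 0.11, 0.0, -0.0, -0.15], [-0.16, -1.02, 0.11, 0.0, -0.0, -0.15], [-0.14, -1.03, 0.11, 0.0, -0.0, -0.15], [-0.12, -1.03, 0.11, 0.0, -0.0, -0.15], [-0.11, -1.03, 0.11, 0.0, -0.0, -0.15], [-0.09, -1.03, 0.11, 0.0, -0.0, -0.15], [-0.08, -1.03, 0.11, 0.0, -0.0, -0.15], [-0.06, -1.04, 0.11, 0.0, -0.0, -0.15], [-0.04, -1.04, 0.11, 0.0, -0.0, -0.15], [-0.03, -1.04, 0.11, 0.0, -0.0, -0.15], [-0.01, -1.04, 0.11, 0.0, -0.0, -0.15]]
```

>>> apply_moves(steps=[-0.3,-1,0,0,0,-0.15,58,-0.3,-1,0,0,0,-0.15,58,-0.3,-1,0,0,0,-0.15,58,-0.3,-1,0,0,0,-0.15,58,-0.25,-1,0,0,0,-0.15,58,-0.25,-1,0,0,0,-0.15,58,-0.2,-1,0,0,0,-0.15,58,-0.2,-1,0,0,0,-0.15,58,-0.2,-1,0,0,0,-0.15,58,-0.2,-1,0,0,0,-0.15,58,-0.15,-1,0,0,0,-0.15,58,-0.15,-1,0,0,0,-0.15,58])

```text
t: 19.43
tool_pos: [0.4473, 0.1185, 0.3143]
orientation: [-3.136, 0.187, -0.001]
force: [0.8, 0.1, -0.2]
opening: 0.0539
gripper_force: 0.0
```

>>> apply_moves(steps=[-0.1,-1,0.2,0,0,-0.15,58,-0.1,-1,0.2,0,0,-0.15,58,-0.1,-1,0.2,0,0,-0.15,58,-0.1,-1,0.2,0,0,-0.15,58,-0.1,-1,0.3,0,0,-0.15,58,0,-1,0.3,0,0,-0.15,58,0,-1,0.3,0,0,-0.15,58,0,-1,0.3,0,0,-0.15,58,0,-0.6,0.2,0,0,0,58,0,0,0,0,0,0,58,0,0,0,0,0,0,58,0,0,0,0,0,0,58])

```text
t: 20.43
tool_pos: [0.4483, 0.3751, 0.2483]
orientation: [3.141, 0.009, 0.0]
force: [-0.2, -0.1, 1.0]
opening: 0.0544
gripper_force: 0.0
```

Run:
```python
from h import *
s=robot.read_state(); print(s['t'],s['tool_pos'],yawof(s),s['opening'])
im=eyes.read_camera('wrist'); cv2.imwrite('pics/w9.png',im[:,:,::-1]); c=eyes.calibration('wrist')
for d in eyes.place_of('wrist','strip')[:2]: print(round(d['conf'],2),np.round(d['xy'],1),np.round(ray('wrist',d['xy'],0),4))
for d in eyes.search_frame('wrist','strip')[:2]:
    l,t,w,h=d['rect']; print('rect',round(d['conf'],2),np.round(d['rect'])); print([np.round(ray('wrist',p,.02)[:2],4) for p in((l,t),(l+w,t),(l,t+h),(l+w,t+h))])
for d in eyes.place_of('wrist','machine_key')[:3]: print('key',round(d['conf'],2),np.round(d['xy']),np.round(ray('wrist',d['xy'],.0),4))
print(np.round(robot.read_state()['tool_pos'],4))
# edges of the expected strip
e=cv2.Canny(cv2.cvtColor(im,cv2.COLOR_RGB2GRAY),40,110); L=cv2.HoughLinesP(e,1,np.pi/360,30,minLineLength=45,maxLineGap=8)
for l in L[:,0]:
    a,b=[ray('wrist',p,.02,c) for p in(l[:2],l[2:])]; m=(a+b)/2
    d=a-b if a[0]>b[0] else b-a
    if abs(m[1]-.37)<.035 and .38<m[0]<.62: print(l,round(np.arctan2(d[1],d[0]),3),np.round(a[:2],4),np.round(b[:2],4))
```

```text
20.4333 [0.44826918 0.37512352 0.24834637] 0.005787533495423861 0.05437108207750815
0.8 [255.4 126.8] [0.4936 0.3709 0.    ]
rect 0.81 [241.  56.  30. 137.]
[array([0.5824, 0.3899]), array([0.5826, 0.3524]), array([0.4026, 0.3909]), array([0.4028, 0.3485])]
key 0.9 [482.  96.] [0.5363 0.0623 0.    ]
key 0.79 [404.  63.] [0.5771 0.1745 0.    ]
key 0.59 [460. 174.] [0.4266 0.0706 0.    ]
[0.4487 0.3749 0.2489]
[241 162 241  64] -0.005 [0.4471 0.3906] [0.5727 0.39  ]
[243  56 244 192] 0.005 [0.5821 0.3874] [0.404  0.3865]
[247   4 300  89] 0.617 [0.6399 0.3824] [0.5431 0.3138]
[246  68 260 116] 0.304 [0.568  0.3836] [0.5089 0.3651]
[279 190 283  66] -0.001 [0.4072 0.3369] [0.5707 0.3367]
[270 191 271  60] 0.014 [0.4057 0.3496] [0.5776 0.3521]
[266  97 269  51] -0.05 [0.533  0.3576] [0.588  0.3548]
[264 108 267  56] -0.044 [0.5192 0.36  ] [0.5822 0.3572]
```

>>> apply_moves(steps=[0.32,0.09,1,0,0,0,58,0.32,0.09,1,0,0,0,58,0,0,1,0,0,0,58,0,0,1,0,0,0,58,0,0,1,0,0,0,58,0,0,1,0,0,0,58,0,0,0.8,0,0,0,58,0,0,0.6,0,0,0,58,0,0,0.5,0,0,0,58,0,0,0.2,0,0,0,58,0,0,0,0,0,0,58,0,0,0,0,0,0,58])

```text
t: 21.63
tool_pos: [0.4679, 0.3703, 0.0058]
orientation: [-3.141, -0.008, -0.001]
force: [0.4, -0.3, 0.9]
opening: 0.054
gripper_force: 0.0
```

>>> apply_moves(steps=[0,0,0.06,0,0,0,58,0,0,0,0,0,0,0,0,0,0,0,0,0,0,0,0,0,0,0,0,0,0,0,0,0,0,0,0,0,0,0,0,0,0,0,0,0,0,0,0,0,0], grip_force=40)

```text
t: 22.22
tool_pos: [0.4674, 0.3705, 0.0034]
orientation: [-3.141, -0.009, -0.0]
force: [-0.6, 0.3, 0.5]
opening: 0.0186
gripper_force: 0.0
```

>>> apply_moves(steps=[0,0,-0.3,0,0,0,0,0,0,-0.6,0,0,0,0,0,0,-0.8,0,0,0,0,0,0,-1,0,0,0,0,0,0,-1,0,0,0,0,0,0,-1,0,0,0,0,0,0,-1,0,0,0,0,0,0,-1,0,0,0,0,0,0,-1,0,0,0,0,0,0,-0.7,0,0,0,0])

```text
t: 23.05
tool_pos: [0.4679, 0.3708, 0.2596]
orientation: [-3.139, -0.009, -0.005]
force: [0.5, 0.0, -0.3]
opening: 0.0006
gripper_force: 0.0
```

Run:
```python
from h import *
s=robot.read_state(); print(s['t'],s['opening'],s['gripper_force'],s['q'],s['wrist_torque'])
# target: grip G: strip centre is 0.0255 ahead of TCP; port (.5212,-.3063)
a=-.308;x=np.array([np.cos(a),np.sin(a)]);P=np.array([.5212,-.3063])
T=P+x*(-.012-.09-.0255-.035); print('pre',T)
rows([T[0],T[1],.25],a,22)
```

```text
23.05 0.0006028266508331429 0.0 [5.84309675e-01 1.00566160e-01 1.40830643e+00 3.13435519e-06
 1.62872416e+00 2.14923997e+00] [ 0.09219198  0.00037547 -0.00784685]
pre [ 0.36634696 -0.25703758]
yaw now 0.0059 pos [0.4679 0.3708 0.2596] rv [-0.0027 -0.003   0.3139] d tool end frame mm [ 93.6 629.1   9.6]
[[-0.16, 0.95, 0.01, -0.0, -0.0, 0.14], [-0.15, 0.95, 0.01, -0.0, -0.0, 0.14], [-0.13, 0.95, 0.01, -0.0, -0.0, 0.14], [-0.12, 0.96, 0.01, -0.0, -0.0, 0.14], [-0.1, 0.96, 0.01, -0.0, -0.0, 0.14], [-0.09, 0.96, 0.01, -0.0, -0.0, 0.14], [-0.08, 0.96, 0.01, -0.0, -0.0, 0.14], [-0.06, 0.96, 0.01, -0.0, -0.0, 0.14], [-0.05, 0.96, 0.01, -0.0, -0.0, 0.14], [-0.04, 0.96, 0.01, -0.0, -0.0, 0.14], [-0.02, 0.96, 0.01, -0.0, -0.0, 0.14], [-0.01, 0.96, 0.01, -0.0, -0.0, 0.14], [0.0, 0.96, 0.01, -0.0, -0.0, 0.14], [0.02, 0.96, 0.01, -0.0, -0.0, 0.14], [0.03, 0.96, 0.01, -0.0, -0.0, 0.14], [0.05, 0.96, 0.01, -0.0, -0.0, 0.14], [0.06, 0.96, 0.01, -0.0, -0.0, 0.14], [0.07, 0.96, 0.01, -0.0, -0.0, 0.14], [0.09, 0.96, 0.01, -0.0, -0.0, 0.14], [0.1, 0.96, 0.01, -0.0, -0.0, 0.14], [0.11, 0.96, 0.01, -0.0, -0.0, 0.14], [0.13, 0.96, 0.01, -0.0, -0.0, 0.14]]
```

The grasp closed on nothing. I look again by code.

```bash
cat > look.py <<'E'
from h import *
s=robot.read_state(); print(s['t'],s['tool_pos'],yawof(s),s['opening'],s['gripper_force'])
im=eyes.read_camera('wrist'); c=eyes.calibration('wrist'); cv2.imwrite('pics/wl%d.png'%(s['t']*100),im[:,:,::-1])
for d in eyes.place_of('wrist','strip')[:3]: print(round(d['conf'],2),np.round(d['xy'],1),np.round(ray('wrist',d['xy'],0),4))
for d in eyes.search_frame('wrist','strip')[:3]: print('rect',round(d['conf'],2),np.round(d['rect']))
t=eyes.read_camera('top'); cv2.imwrite('pics/tl%d.png'%(s['t']*100),t[:,:,::-1])
for d in eyes.place_of('top','strip')[:3]: print('top',round(d['conf'],2),np.round(d['xy'],1),np.round(ray('top',d['xy'],0),4))
for d in eyes.search_frame('top','strip')[:3]: print('toprect',round(d['conf'],2),np.round(d['rect']))
e=cv2.Canny(cv2.cvtColor(im,cv2.COLOR_RGB2GRAY),40,110); L=cv2.HoughLinesP(e,1,np.pi/360,30,minLineLength=45,maxLineGap=8)
for l in L[:,0]:
    a,b=[ray('wrist',p,.02,c) for p in(l[:2],l[2:])]; m=(a+b)/2
    d=a-b if a[0]>b[0] else b-a
    if abs(m[1]-.37)<.05 and .38<m[0]<.65: print(l,round(np.arctan2(d[1],d[0]),3),np.round(a[:2],4),np.round(b[:2],4))
E
python3 look.py
```

```text
23.05 [0.46787475 0.3708124  0.25964607] 0.005862564540874497 0.0006028266508331429 0.0
0.8 [253.1 139.5] [0.4968 0.3721 0.    ]
rect 0.98 [240.  74.  29. 129.]
top 0.48 [154.3 215.4] [0.497  0.3732 0.    ]
toprect 0.68 [151. 189.  13.  35.]
[254  74 254 153] 0.008 [0.5849 0.3715] [0.4798 0.3707]
[255 153 255  73] 0.009 [0.4798 0.3693] [0.5861 0.3702]
[267 145 267  77] 0.019 [0.4912 0.3525] [0.5812 0.3542]
[240  76 241 132] 0.014 [0.5823 0.3901] [0.509 0.389]
[249 171 249  74] 0.003 [0.4537 0.3777] [0.5848 0.3781]
[245 127 245  74] -0.0 [0.5159 0.3835] [0.5848 0.3834]
[276 200 280  72] -0.002 [0.4102 0.3376] [0.5875 0.3371]
[257 107 257 153] 0.01 [0.5427 0.3671] [0.4798 0.3664]
[263 127 265  64] -0.017 [0.516  0.3585] [0.5973 0.3571]
[247 150 247  99] 0.002 [0.484  0.3806] [0.5531 0.3807]
[261 127 263  74] -0.024 [0.516  0.3613] [0.5849 0.3596]
[263 156 265  99] -0.019 [0.4756 0.3578] [0.5532 0.3564]
[262 128 264  74] -0.023 [0.5147 0.3598] [0.5849 0.3582]
[251  24 296 100] 0.587 [0.6445 0.3758] [0.5522 0.3143]
[248 123 248  74] 0.003 [0.5213 0.3793] [0.5848 0.3795]
[260 144 290 246] 0.3 [0.4925 0.3623] [0.3359 0.3139]
[260 149 261  74] -0.0 [0.4855 0.3622] [0.5849 0.3622]
```

The strip is still in place, so I probe its top height gently with the closed fingers.

>>> apply_moves(steps=[0,0,1,0,0,0,0,0,0,1,0,0,0,0,0,0,1,0,0,0,0,0,0,1,0,0,0,0,0,0,1,0,0,0,0,0,0,1,0,0,0,0,0,0,0.8,0,0,0,0,0,0,0.6,0,0,0,0,0,0,0.2,0,0,0,0,0,0,0,0,0,0,0,0,0,0,0,0,0,0])

```text
t: 24.27
tool_pos: [0.4669, 0.3702, 0.027]
orientation: [3.141, 0.009, -0.002]
force: [0.7, 0.6, 0.3]
opening: 0.0003
gripper_force: 0.0
```

>>> apply_moves(steps=[0,0,0.1,0,0,0,0,0,0,0.1,0,0,0,0,0,0,0.1,0,0,0,0,0,0,0,0,0,0,0,0,0,0,0,0,0,0])

```text
t: 24.68
tool_pos: [0.4674, 0.3704, 0.0184]
orientation: [-3.142, -0.009, -0.0]
force: [-0.6, -0.5, -0.1]
opening: 0.0002
gripper_force: 0.0
```

>>> apply_moves(steps=[0,0,0.1,0,0,0,0,0,0,0.1,0,0,0,0,0,0,0,0,0,0,0,0,0,0,0,0,0,0])

```text
t: 25.02
tool_pos: [0.467, 0.3702, 0.0118]
orientation: [3.141, 0.009, -0.001]
force: [0.5, 0.7, 0.9]
opening: 0.0006
gripper_force: 0.0
```

>>> apply_moves(steps=[0,0,0.1,0,0,0,0,0,0,0.1,0,0,0,0,0,0,0.05,0,0,0,0,0,0,0,0,0,0,0,0,0,0,0,0,0,0])

```text
t: 25.43
tool_pos: [0.4672, 0.3703, 0.0045]
orientation: [3.141, 0.009, -0.001]
force: [0.1, -0.0, -0.5]
opening: 0.0005
gripper_force: 0.0
```

```bash
sed -i 's/pics\/wl/pics\/wm/' look.py
python3 - <<'E'
from h import *
s=robot.read_state(); print(s['tool_pos'],s['force'])
for cam in('wrist','scene','top'):
    eyes.read_camera(cam)
    for d in eyes.search_frame(cam,'strip')[:3]:
        l,t,w,h=d['rect'];print(cam,round(d['conf'],2),np.round(d['rect'],1),'size at z=0 corners',[np.round(ray(cam,p,0)[:2],3).tolist() for p in((l,t),(l+w,t),(l,t+h),(l+w,t+h))])
    for d in eyes.place_of(cam,'strip')[:2]: print(cam,round(d['conf'],2),np.round(d['xy'],1),[np.round(ray(cam,d['xy'],z)[:2],4).tolist() for z in(.01,0,-.03,-.06)])
    print(cam,'tcp px',proj(cam,s['tool_pos']),'cam at',-np.array(eyes.calibration(cam)['R']).T@eyes.calibration(cam)['t'])
E
```

```text
[0.46716135 0.37029963 0.00449393] [ 0.11268666 -0.03233666 -0.51821709]
wrist 0.87 [220.5  24.5  69.6 218.2] size at z=0 corners [[0.586, 0.389], [0.587, 0.35], [0.451, 0.392], [0.452, 0.345]]
wrist 0.89 [253.3 187.2] [[0.494, 0.3702], [0.4913, 0.3702], [0.483, 0.37], [0.4748, 0.3698]]
wrist tcp px [252.83734341 224.21884222] cam at [0.54388868 0.37121606 0.19193977]
scene 0.97 [148.2 274.2  52.8  48.4] size at z=0 corners [[0.587, 0.382], [0.497, 0.281], [0.461, 0.457], [0.379, 0.364]]
scene 0.73 [173.2 293. ] [[0.4869, 0.3696], [0.4942, 0.3664], [0.516, 0.3569], [0.5378, 0.3474]]
scene tcp px [177.71808293 299.53405855] cam at [-0.19662046  0.66792112  0.94996763]
top 0.61 [150.2 191.   13.3  16.2] size at z=0 corners [[0.579, 0.394], [0.58, 0.351], [0.524, 0.389], [0.525, 0.346]]
top 0.23 [153.4 150.3  15.2  14.4] size at z=0 corners [[0.722, 0.397], [0.723, 0.346], [0.671, 0.392], [0.672, 0.341]]
top tcp px [154.00976385 224.15297581] cam at [0.16695332 0.02106725 1.41520655]
```

Run:
```python
from h import *
s=robot.read_state(); T=np.array(s['tool_pos'])
for cam,f in(('scene','pics/scene.png'),('top','pics/top.png')):
    now=eyes.read_camera(cam)[:,:,::-1]; cv2.imwrite(f'pics/{cam}_now.png',now)
    old=cv2.resize(cv2.imread(f),(512,384),interpolation=cv2.INTER_AREA)
    d=np.abs(now.astype(int)-old).max(2)>45
    u=proj(cam,T); x,y=np.round(u).astype(int); print(cam,'tcp',u)
    for r in range(y-24,y+28,2): print(r,''.join('#' if d[r,k] else '.' for k in range(x-34,x+35)))
```

```text
scene tcp [177.5968767  299.42145107]
275 ##.......##############....########.#########......###########.......
277 ###.....####################..############............###............
279 ################..#####################.............................#
281 ############........##.################...............###.###########
283 #########..........#..#.#########.....#............########.#########
285 ########......########.#######..##................###########.#######
287 ########....#######.....##......###............######################
289 ###############.........###......####......######################.###
291 #############............##......####.......#######################.#
293 ##..######..............#####....#########....#######################
295 .........................##################.....#####################
297 ...........................##################.....###################
299 ............................###################.....#################
301 ...............................##################.....############...
303 ......................
[... 2121 characters left out ...]
###.###################.##########
234 ............#############....################.#######################
236 ........###############....############.#####...#...#################
238 .....################..###############....##..####..#################
240 .################...#####.......#####........#############.##########
242 ##############..####...#...........#..####..##############...........
244 ############.####...#######################..############............
246 #########.###..#############....#............############............
248 #######.##...####################.............###########..#.........
250 #####..#..########################.##..##........########............
```

Run:
```python
from h import *
im=eyes.read_camera('wrist'); c=eyes.calibration('wrist'); cv2.imwrite('pics/wnow.png',im[:,:,::-1])
g=cv2.cvtColor(im,cv2.COLOR_RGB2GRAY)
e=cv2.Canny(g,40,110); L=cv2.HoughLinesP(e,1,np.pi/360,40,minLineLength=60,maxLineGap=8)
for l in L[:,0]:
    a,b=[ray('wrist',p,.02,c) for p in(l[:2],l[2:])]
    if abs(l[0]-l[2])<60 and 190<l[0]<330: print(l,np.round(a[:2],4),np.round(b[:2],4))
for r in(15,22,30,60,100,140): print(r,' '.join('%d'%v for v in g[r,200:312:3]))
print('rgb strip row100',[im[100,k].tolist() for k in range(205,305,8)])
print('col253',[(r,im[r,253].tolist()) for r in range(5,280,12)])
```

```text
[223 133 226 234] [0.5278 0.3873] [0.4669 0.3867]
[308 199 316  44] [0.4897 0.3378] [0.5732 0.3385]
[287 155 290  26] [0.5157 0.3512] [0.5815 0.3522]
15 133 132 131 131 133 133 131 134 133 133 133 132 133 132 130 130 129 127 129 129 130 130 131 132 132 130 131 129 128 129 131 132 133 132 133 134 133 133
22 133 134 134 133 134 134 135 135 134 133 133 133 132 133 133 133 132 133 133 132 132 134 134 135 135 135 133 133 133 132 135 137 137 136 137 136 138 139
30 135 133 132 131 130 130 127 187 185 176 171 163 160 163 161 151 153 156 151 149 144 154 167 167 160 148 141 149 150 133 121 137 138 137 137 139 139 141
60 138 138 137 137 135 135 136 155 164 165 172 181 172 159 151 152 144 152 142 158 161 169 154 138 127 159 158 156 144 139 71 81 80 79 82 82 81 80
100 138 138 138 138 137 135 136 139 145 162 160 143 144 142 149 158 157 159 151 152 142 141 145 160 147 153 156 140 135 153 80 82 81 81 82 81 83 80
140 137 136 136 136 137 137 137 135 178 166 162 160 158 150 141 137 140 130 136 161 153 154 146 146 148 134 133 133 143 115 84 83 83 83 84 84 81 109
rgb strip row100 [[167, 132, 98], [165, 130, 97], [168, 133, 98], [186, 155, 113], [168, 138, 103], [181, 154, 114], [174, 148, 112], [161, 136, 104], [183, 157, 119], [182, 154, 115], [161, 135, 103], [97, 79, 60], [96, 79, 60]]
col253 [(5, [165, 131, 96]), (17, [159, 123, 87]), (29, [171, 145, 108]), (41, [169, 145, 108]), (53, [156, 130, 99]), (65, [171, 146, 111]), (77, [172, 146, 111]), (89, [182, 153, 115]), (101, [172, 146, 109]), (113, [174, 148, 111]), (125, [178, 153, 115]), (137, [159, 136, 105]), (149, [148, 123, 95]), (161, [154, 131, 97]), (173, [164, 139, 105]), (185, [161, 139, 106]), (197, [157, 135, 103]), (209, [100, 88, 70]), (221, [98, 86, 68]), (233, [63, 56, 45]), (245, [76, 67, 54]), (257, [75, 65, 52]), (269, [79, 69, 54])]
```

The strip's top really is at z = 0.02, yet I feel no contact with the TCP at 0.0045. The fingertips seem to end short of the reported TCP, so I probe a little lower.

>>> apply_moves(steps=[0,0,0.07,0,0,0,0,0,0,0,0,0,0,0,0,0,0,0,0,0,0])

```text
t: 26.28
tool_pos: [0.4671, 0.3703, 0.0024]
orientation: [3.141, 0.009, -0.001]
force: [-0.5, -0.8, 0.6]
opening: 0.0002
gripper_force: 0.0
```

>>> apply_moves(steps=[0,0,0.07,0,0,0,0,0,0,0,0,0,0,0,0,0,0,0,0,0,0])

```text
t: 26.53
tool_pos: [0.4671, 0.3703, 0.0003]
orientation: [3.141, 0.009, -0.001]
force: [-0.0, 1.7, -0.5]
opening: 0.0006
gripper_force: 0.0
```

Run:
```python
from h import *
print(np.array(eyes.calibration('wrist')['K'])[0,0])
# fingertips in w9 (opening 54 mm)
im=cv2.imread('pics/w9.png'); g=cv2.cvtColor(im,cv2.COLOR_BGR2GRAY)
for r in range(200,280,8): print(r,' '.join('%d'%v for v in g[r,150:360:5]))
c=camat(np.array([.4487,.3749,.2489]),.0058)
for b in(0,.01,.02):
    for sg in(-1,1): print(b,sg,np.round(proj('wrist',[.4487,.3749-sg*.0272,.2489+b],c),1), np.round(proj('wrist',[.4487+.0075,.3749-sg*.0272,.2489+b],c),1))
```

```text
305.0277787602482
200 227 88 114 139 138 143 139 137 137 139 139 139 140 142 142 141 148 139 137 137 138 140 141 139 138 139 134 110 112 112 110 114 82 80 81 79 79 81 86 87 83 83
208 98 88 140 145 144 143 144 142 141 143 144 143 144 144 144 145 144 144 145 142 143 142 144 143 140 141 135 141 118 119 113 105 82 79 77 80 80 80 80 82 84 77
216 91 143 141 142 141 141 144 144 143 143 145 148 146 142 142 142 142 142 142 139 143 143 141 138 136 138 135 141 126 136 133 135 135 135 139 134 134 132 137 139 134 132
224 108 139 140 139 139 138 143 143 141 143 147 144 144 144 145 144 139 140 141 143 143 142 143 142 142 141 143 141 117 118 119 75 82 81 83 80 78 77 79 79 81 86
232 116 142 143 142 144 141 107 109 110 109 110 16 142 142 143 141 143 141 138 140 142 141 142 140 142 143 141 141 142 119 25 97 97 97 97 97 79 81 80 81 85 86
240 83 136 139 140 140 106 110 109 97 97 26 20 141 140 140 139 142 143 138 140 142 139 138 140 140 143 143 139 139 131 25 42 97 96 97 96 98 76 78 79 81 82
248 140 141 140 141 105 97 96 96 96 89 24 22 140 139 139 139 142 138 140 142 141 140 141 138 140 141 141 144 143 139 22 26 99 96 97 97 97 97 90 86 86 86
256 140 142 144 98 96 97 96 96 97 27 28 27 144 142 142 143 139 138 139 133 134 135 136 138 135 136 138 135 138 137 18 27 24 97 96 96 97 97 97 80 85 88
264 27 135 97 98 97 97 97 96 20 27 28 144 138 137 136 140 135 137 139 140 140 134 139 140 143 136 136 140 136 135 133 23 25 67 98 97 96 97 96 97 84 44
272 31 99 96 98 97 98 98 89 28 25 27 145 139 139 140 136 136 135 138 139 136 134 135 137 139 136 135 134 136 133 135 26 27 24 98 97 95 95 96 97 97 29
0 -1 [211.2 223.9] [210.9 213.2]
0 1 [293.8 224.3] [294.3 213.6]
0.01 -1 [209.2 229.9] [208.8 218.7]
0.01 1 [295.9 230.4] [296.5 219.2]
0.02 -1 [206.9 236.6] [206.5 224.9]
0.02 1 [298.2 237.1] [298.8 225.4]
```

The fingertips in w9 appear where a point about 20 mm behind the reported TCP would, so the real tips end near there. I confirm by touch.

>>> apply_moves(steps=[0,0,0.05,0,0,0,0,0,0,0,0,0,0,0,0,0,0,0,0,0,0])

```text
t: 26.78
tool_pos: [0.4676, 0.3706, -0.0007]
orientation: [-3.141, -0.009, -0.001]
force: [-0.2, 0.2, 1.7]
opening: 0.0007
gripper_force: 1.3
```

>>> apply_moves(steps=[0,0,0.05,0,0,0,0,0,0,0,0,0,0,0,0,0,0,0,0,0,0])

```text
t: 27.03
tool_pos: [0.4676, 0.3706, -0.0007]
orientation: [-3.141, -0.009, -0.001]
force: [-6.1, -4.7, 15.6]
opening: 0.0006
gripper_force: 7.7
```

>>> apply_moves(steps=[0,0,0.05,0,0,0,0,0,0,0,0,0,0,0,0,0,0,0,0,0,0])

```text
t: 27.28
tool_pos: [0.4677, 0.3706, -0.0008]
orientation: [-3.142, -0.009, -0.001]
force: [-11.2, -9.1, 28.2]
opening: 0.0002
gripper_force: 13.9
```

Contact comes at TCP −0.0007, so the real tips are 20.7 mm behind the reported TCP. I lift, open and grasp lower.

>>> apply_moves(steps=[0,0,-0.7,0,0,0,0,0,0,0,0,0,0,58,0,0,0,0,0,0,58,0,0,0,0,0,0,58,0,0,0,0,0,0,58,0,0,0,0,0,0,58,0,0,0,0,0,0,58,0,0,0,0,0,0,58])

```text
t: 27.95
tool_pos: [0.467, 0.3701, 0.0164]
orientation: [3.141, 0.009, -0.001]
force: [0.5, -0.4, 0.1]
opening: 0.0423
gripper_force: 0.0
```

```bash
python3 look.py | head -4
```

```text
27.95 [0.46695728 0.37014634 0.0163707 ] 0.005788743972048541 0.04234901872627004 0.0
0.84 [252.2 180.5] [0.4925 0.3707 0.    ]
rect 0.84 [220.  26.  68. 263.]
toprect 0.43 [149. 188.  15.  15.]
```

>>> apply_moves(steps=[0,0.03,0,0,0,0,58,0,0,0,0,0,0,58,0,0,0,0,0,0,58,0,0,0.3,0,0,0,58,0,0,0.4,0,0,0,58,0,0,0.3,0,0,0,58,0,0,0.1,0,0,0,58,0,0,0,0,0,0,58,0,0,0,0,0,0,58])

```text
t: 29.0
tool_pos: [0.4669, 0.3692, -0.0167]
orientation: [3.141, 0.009, -0.002]
force: [-0.8, -1.1, -0.2]
opening: 0.0539
gripper_force: 0.0
```

>>> apply_moves(steps=[0,0,0,0,0,0,0,0,0,0,0,0,0,0,0,0,0,0,0,0,0,0,0,0,0,0,0,0,0,0,0,0,0,0,0,0,0,0,0,0,0,0], grip_force=40)

```text
t: 29.5
tool_pos: [0.4678, 0.3697, -0.0154]
orientation: [-3.141, -0.009, -0.001]
force: [-0.5, -0.9, 3.6]
opening: 0.0356
gripper_force: 40.0
```

The strip is gripped (opening 35.6 mm at 40 N). I lift and carry it.

>>> apply_moves(steps=[0,0,-0.4,0,0,0,0,0,0,-0.7,0,0,0,0,0,0,-0.9,0,0,0,0,0,0,-1,0,0,0,0,0,0,-1,0,0,0,0,0,0,-1,0,0,0,0,0,0,-1,0,0,0,0,0,0,-0.7,0,0,0,0,0,0,-0.3,0,0,0,0,0,0,0,0,0,0,0])

```text
t: 30.33
tool_pos: [0.4686, 0.3704, 0.1975]
orientation: [-3.139, -0.009, -0.007]
force: [0.1, -0.3, -0.7]
opening: 0.0356
gripper_force: 40.0
```

Run:
```python
from h import *
s=robot.read_state(); print(s['t'],s['opening'],s['gripper_force'],s['q'])
a=-.308;x=np.array([np.cos(a),np.sin(a)]);P=np.array([.5212,-.3063])
T=P+x*(-.012-.09-.0255-.035); print('pre',T)
rows([T[0],T[1],.20],a,22)
```

```text
30.3333 0.03561185401007455 39.998493790626526 [5.83031413e-01 1.17731457e-01 1.50209264e+00 5.86154582e-05
 1.51650688e+00 2.14796368e+00]
pre [ 0.36634696 -0.25703758]
yaw now 0.0059 pos [0.4686 0.3704 0.1975] rv [-0.0036 -0.0039  0.3139] d tool end frame mm [ 92.7 629.   -2.5]
[[-0.16, 0.95, -0.01, -0.0, -0.0, 0.14], [-0.15, 0.95, -0.01, -0.0, -0.0, 0.14], [-0.13, 0.95, -0.01, -0.0, -0.0, 0.14], [-0.12, 0.96, -0.01, -0.0, -0.0, 0.14], [-0.11, 0.96, -0.01, -0.0, -0.0, 0.14], [-0.09, 0.96, -0.01, -0.0, -0.0, 0.14], [-0.08, 0.96, -0.01, -0.0, -0.0, 0.14], [-0.07, 0.96, -0.01, -0.0, -0.0, 0.14], [-0.05, 0.96, -0.01, -0.0, -0.0, 0.14], [-0.04, 0.96, -0.01, -0.0, -0.0, 0.14], [-0.02, 0.96, -0.01, -0.0, -0.0, 0.14], [-0.01, 0.96, -0.01, -0.0, -0.0, 0.14], [0.0, 0.96, -0.01, -0.0, -0.0, 0.14], [0.02, 0.96, -0.0, -0.0, -0.0, 0.14], [0.03, 0.96, -0.0, -0.0, -0.0, 0.14], [0.04, 0.96, -0.0, -0.0, -0.0, 0.14], [0.06, 0.96, -0.0, -0.0, -0.0, 0.14], [0.07, 0.96, -0.0, -0.0, -0.0, 0.14], [0.09, 0.96, -0.0, -0.0, -0.0, 0.14], [0.1, 0.96, -0.0, -0.0, -0.0, 0.14], [0.11, 0.96, -0.0, -0.0, -0.0, 0.14], [0.13, 0.95, -0.0, -0.0, -0.0, 0.14]]
```

>>> apply_moves(steps=[-0.15,0.95,-0.3,0,0,0.14,0,-0.15,0.95,-0.3,0,0,0.14,0,-0.15,0.95,-0.3,0,0,0.14,0,-0.1,0.95,-0.3,0,0,0.14,0,-0.1,0.95,-0.3,0,0,0.14,0,-0.1,0.95,-0.2,0,0,0.14,0,-0.1,0.95,0,0,0,0.14,0,-0.1,0.95,0,0,0,0.14,0,-0.05,0.95,0,0,0,0.14,0,-0.05,0.95,0,0,0,0.14,0,0,0.95,0,0,0,0.14,0,0,0.95,0,0,0,0.14,0])

```text
t: 31.33
tool_pos: [0.4089, 0.0293, 0.2428]
orientation: [3.13, -0.268, -0.005]
force: [0.4, 0.3, -0.6]
opening: 0.036
gripper_force: 40.0
```

>>> apply_moves(steps=[0,0.95,0,0,0,0.14,0,0,0.95,0,0,0,0.14,0,0,0.95,0,0,0,0.14,0,0,0.95,0,0,0,0.14,0,0.1,0.95,0,0,0,0.14,0,0.1,0.95,0,0,0,0.14,0,0.1,0.95,0,0,0,0.14,0,0.1,0.95,0,0,0,0.14,0,0.1,0.95,0,0,0,0.14,0,0.1,0.8,0,0,0,0,0,0,0,0,0,0,0,0,0,0,0,0,0,0,0])

```text
t: 32.33
tool_pos: [0.3613, -0.247, 0.2428]
orientation: [-3.103, 0.476, 0.005]
force: [0.8, 0.8, -0.7]
opening: 0.0355
gripper_force: 40.0
```

Run:
```python
from h import *
s=robot.read_state(); print(s['t'],s['opening'],s['gripper_force'])
eyes.read_camera('wrist')
for n,z in dict(port=.061,laser_marker=0,machine_key=.105,keyway=.105).items():
    for d in eyes.place_of('wrist',n)[:1]: print(n,round(d['conf'],2),np.round(d['xy'],1),np.round(ray('wrist',d['xy'],z),4))
for d in eyes.place_of('wrist','strip')[:1]: print('strip',d['conf'],d['xy'],ray('wrist',d['xy'],s['tool_pos'][2]+.0155))
for d in eyes.search_frame('wrist','strip')[:1]: print('strip',d['conf'],d['rect'],[ray('wrist',p,s['tool_pos'][2]+.0355)[:2] for p in((d['rect'][0]+d['rect'][2]/2,d['rect'][1]),)])
rows([.3663,-.2570,.0355],-.308,10)
```

```text
32.3333 0.035518668367725256 39.998438358306885
port 0.82 [262.5  11.1] [ 0.5222 -0.3072  0.061 ]
laser_marker 0.91 [258.2  30.8] [ 0.5174 -0.3018  0.    ]
machine_key 0.89 [ 10.8 182.2] [0.4343 0.0113 0.105 ]
strip 0.85 [250.8, 196.6] [ 0.38492946 -0.252083    0.25832209]
strip 0.67 [212.0, 11.7, 80.8, 332.9] [array([ 0.47332211, -0.28055225])]
yaw now -0.3006 pos [ 0.3628 -0.2461  0.245 ] rv [-0.     -0.0002  0.0074] d tool end frame mm [  6.7   9.3 209.5]
[[0.02, 0.03, 0.7, -0.0, -0.0, 0.01], [0.02, 0.03, 0.7, -0.0, -0.0, 0.01], [0.02, 0.03, 0.7, -0.0, -0.0, 0.01], [0.02, 0.03, 0.7, -0.0, -0.0, 0.01], [0.02, 0.03, 0.7, -0.0, -0.0, 0.01], [0.02, 0.03, 0.7, -0.0, -0.0, 0.01], [0.02, 0.03, 0.7, -0.0, -0.0, 0.01], [0.02, 0.03, 0.7, -0.0, -0.0, 0.01], [0.02, 0.03, 0.7, -0.0, -0.0, 0.01], [0.02, 0.03, 0.7, -0.0, -0.0, 0.01]]
```

>>> apply_moves(steps=[0.1,0.15,0.7,0,0,0.07,0,0.12,0.16,0.9,0,0,0,0,0,0,1,0,0,0,0,0,0,1,0,0,0,0,0,0,1,0,0,0,0,0,0,1,0,0,0,0,0,0,0.8,0,0,0,0,0,0,0.58,0,0,0,0,0,0,0,0,0,0,0,0,0,0,0,0,0,0,0,0,0,0,0,0,0])

```text
t: 33.6
tool_pos: [0.3669, -0.2582, 0.0371]
orientation: [3.103, -0.483, 0.002]
force: [0.6, -0.3, -0.1]
opening: 0.0358
gripper_force: 40.0
```

```bash
cat > rel.py <<'E'
from h import *
a=-.308;x=np.array([np.cos(a),np.sin(a)]);y=np.array([-x[1],x[0]]);P=np.array([.5212,-.3063])
s=robot.read_state();d=np.array(s['tool_pos'][:2])-P
f=np.array(s['force'])
print(s['t'],'strip centre in port mm: x',round(1000*(d@x+.0256),1),'y',round(1000*d@y,1),'under z',round(1000*(s['tool_pos'][2]+.0155)-61,1),'yaw',round(yawof(s)-a,4),'F x,y,z',round(f[:2]@x,1),round(f[:2]@y,1),round(f[2],1),'grip',s['opening'],s['gripper_force'],'tq',np.round(s['wrist_torque'],2), 'tilt',np.round(Ro.from_rotvec(s['orientation']).as_matrix()[:,2],4))
E
python3 rel.py
```

```text
33.6 strip centre in port mm: x -136.0 y -0.9 under z -8.4 yaw -0.0009 F x,y,z 0.6 -0.1 -0.1 grip 0.03577687082232826 39.99840438365936 tq [0.13 0.   0.01] tilt [ 0.0014 -0.0012 -1.    ]
```

>>> apply_moves(steps=[0.3,-0.03,0.05,0,0,0,0,0.5,0,0,0,0,0,0,0.4,0,0,0,0,0,0,0.2,0,0,0,0,0,0,0,0,0,0,0,0,0,0,0,0,0,0,0,0])

```text
t: 34.1
tool_pos: [0.4067, -0.27, 0.0351]
orientation: [3.104, -0.483, 0.002]
force: [-0.8, 0.4, -1.0]
opening: 0.0358
gripper_force: 40.0
```

```bash
python3 rel.py
```

```text
34.1 strip centre in port mm: x -94.5 y -0.1 under z -10.4 yaw -0.0009 F x,y,z -0.8 0.1 -1.0 grip 0.03576202867848171 39.998382925987244 tq [0.08 0.07 0.06] tilt [ 9.e-04 -8.e-04 -1.e+00]
```

Still free. I feed into the guide.

>>> apply_moves(steps=[0.1,0,0,0,0,0,0,0.1,0,0,0,0,0,0,0.1,0,0,0,0,0,0,0.1,0,0,0,0,0,0,0,0,0,0,0,0,0,0,0,0,0,0,0,0])

```text
t: 34.6
tool_pos: [0.4179, -0.2735, 0.0342]
orientation: [3.104, -0.484, 0.0]
force: [0.9, -0.0, -0.7]
opening: 0.0357
gripper_force: 40.0
```

```bash
python3 rel.py
```

```text
34.6 strip centre in port mm: x -82.8 y -0.1 under z -11.3 yaw -0.0014 F x,y,z 0.8 0.2 -0.7 grip 0.03570796305053168 39.99877989292145 tq [ 0.02 -0.14 -0.04] tilt [ 3.e-04 -2.e-04 -1.e+00]
```

>>> apply_moves(steps=[0.1,0,-0.03,0,0,0,0,0.15,0,0,0,0,0,0,0.15,0,0,0,0,0,0,0.15,0,0,0,0,0,0,0.15,0,0,0,0,0,0,0,0,0,0,0,0,0,0,0,0,0,0,0,0])

```text
t: 35.18
tool_pos: [0.4379, -0.2797, 0.0349]
orientation: [-3.104, 0.484, 0.0]
force: [-0.4, -0.3, -0.6]
opening: 0.0357
gripper_force: 40.0
```

```bash
python3 rel.py
```

```text
35.1833 strip centre in port mm: x -61.9 y 0.1 under z -10.6 yaw -0.0011 F x,y,z -0.3 -0.4 -0.6 grip 0.035680159899312704 39.9985134601593 tq [ 0.05  0.01 -0.01] tilt [-2.e-04  2.e-04 -1.e+00]
```

>>> apply_moves(steps=[0.15,0,0,0,0,0,0,0.15,0,0,0,0,0,0,0.15,0,0,0,0,0,0,0.1,0,0,0,0,0,0,0,0,0,0,0,0,0,0,0,0,0,0,0,0])

```text
t: 35.68
tool_pos: [0.453, -0.2845, 0.0347]
orientation: [-3.104, 0.484, 0.002]
force: [-3.2, 0.5, 0.8]
opening: 0.0354
gripper_force: 40.0
```

```bash
python3 rel.py
```

```text
35.6833 strip centre in port mm: x -46.0 y 0.1 under z -10.8 yaw -0.0013 F x,y,z -3.2 -0.5 0.8 grip 0.03535274296720965 40.00199317932129 tq [ 0.13  0.4  -0.11] tilt [-1.2e-03  6.0e-04 -1.0e+00]
```

>>> apply_moves(steps=[0.1,0,0,0,0,0,0,0.1,0,0,0,0,0,0,0.1,0,0,0,0,0,0,0,0,0,0,0,0,0,0,0,0,0,0,0,0,0,0,0,0,0,0,0])

```text
t: 36.18
tool_pos: [0.4608, -0.287, 0.0345]
orientation: [-3.103, 0.484, 0.004]
force: [-7.1, 2.7, 1.7]
opening: 0.0354
gripper_force: 40.0
```

```bash
python3 rel.py
```

```text
36.1833 strip centre in port mm: x -37.8 y 0.0 under z -11.0 yaw -0.0016 F x,y,z -7.6 0.4 1.7 grip 0.035419286859454016 40.0037956237793 tq [ 0.23  1.11 -0.05] tilt [-0.0024  0.0012 -1.    ]
```

>>> apply_moves(steps=[0.06,0,0,0,0,0,0,0.03,0,0,0,0,0,0,0,0,0,0,0,0,0,0,0,0,0,0,0,0,0,0,0,0,0,0,0])

```text
t: 36.6
tool_pos: [0.4623, -0.2874, 0.0341]
orientation: [-3.103, 0.484, 0.008]
force: [-11.5, 3.0, 2.9]
opening: 0.0354
gripper_force: 40.0
```

```bash
python3 rel.py
```

```text
36.6 strip centre in port mm: x -36.3 y 0.1 under z -11.4 yaw -0.0016 F x,y,z -11.9 -0.6 2.9 grip 0.03537685851809745 40.00725746154785 tq [ 0.58  1.87 -0.15] tilt [-0.0047  0.0022 -1.    ]
```

The stop plate is home: 12 N against the 8 N spring. I wait for it to settle, then hand in.

>>> apply_moves(steps=[0,0,0,0,0,0,0,0,0,0,0,0,0,0,0,0,0,0,0,0,0])

```text
t: 36.85
tool_pos: [0.4623, -0.2874, 0.0341]
orientation: [-3.103, 0.484, 0.008]
force: [-11.6, 2.9, 3.6]
opening: 0.0357
gripper_force: 40.0
```

```bash
python3 rel.py; python3 -c "
from h import *
eyes.read_camera('scene')
for d in eyes.place_of('scene','machine_key')[:5]: print(d['conf'],np.round(ray('scene',d['xy'],.105),3))
print(robot.close_job())"
```

```text
36.85 strip centre in port mm: x -36.3 y 0.1 under z -11.4 yaw -0.0016 F x,y,z -12.0 -0.8 3.6 grip 0.03565484043849827 40.0071519613266 tq [ 0.54  1.87 -0.11] tilt [-0.0046  0.0022 -1.    ]
0.76 [0.423 0.325 0.105]
0.68 [0.384 0.132 0.105]
0.63 [0.475 0.132 0.105]
0.59 [ 0.602 -0.214  0.105]
0.59 [0.484 0.248 0.105]
the job is handed in; nothing more can be done
None
```

I handed the job in at 37 s: the key is in the switch, turned to its stop and let go, and the gripper holds the strip with the stop plate pushed home (12 N against its 8 N spring); no verdict came back, and I did not re-check the bystanders at the end.

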